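# Stow the drawing tubes and squares at the drafting desk

### The arm

A 7-joint arm with a two-finger parallel gripper is mounted at the origin on the work surface. World frame = base frame: x ahead of the robot, y to its left, z up, the work surface at z = 0. Lengths are in mm, angles in rad, forces in N, time in s.
With the tool pointing down it reaches from about 400 to 875 mm from the base axis. Payload 4.4 kg.
Tool frame: the origin (TCP) lies at the very end of the fingers, on their centre line; the grasp point (between the pads) lies 19 mm behind it; x points along the fingers, z is the direction in which the jaws open and shut, and the axes are right-handed (so a half turn about x gives the same grasp; the last joint's range is limited). The gripper opens to 85 mm and grips with 20 to 120 N. Pads are 22 mm wide; open, the fingers measure 114 mm over their backs; the gripper's body (76 mm by 85 mm) begins 54 mm behind the grasp point. The pads swing forward as they close: fully open they stand 13 mm farther back than shut.
Start: joints at [-1.401, 0.628, 0.038, 1.517, -0.027, 0.996, -0.02], TCP at [151.827, 632.034, 194.213] pointing down, gripper open.
Joint ranges: [-3.06, 3.06], [-0.37, 2.12], [-1.25, 1.32], [0.18, 2.47], [-1.1, 4.24], [0.23, 1.98], [-2.94, 2.94]. Speed limits (rad/s): [2.57, 2.57, 3.14, 3.14, 3.14, 3.14, 3.14].

### API

Orientations are given as a rotation vector (axis times angle).
In Python, from cell import robot gives the robot as it stands.
- The arm moves only by the tool carry_out, never from a script. Its argument "rows" is one flat list of numbers, 5 for each row, row after row: the gripper command: -1 is fully open, 1 is shut, values between are in proportion, then the shift along the world's x, y, z in m, then the turn about the world's z in degrees. A call has 1 to 10 rows; each row is the pose to reach, as a shift and turn from the pose commanded when the call began; what a row does not reach only later rows make up. A row lasts 1/8 s, in which the tool goes at most 62.5 mm and 10.7 degrees, less where a joint would pass 70% of its speed; a pose out of reach is approached as far as the arm can. A call with a gripper value outside its range is refused whole. The fingers move at their own pace and stop on an object; "force" is the grip in N (left out, the last holds). Time passes only in rows, so rows that repeat a pose let the fingers close. It gives the time, the measured TCP pose, the force and the opening at its end, in the units of the state.
- robot.get_obs(): the state, without advancing time (a new reading comes with each control period).
- robot.capture(name): name is "scene" or "top" or "wrist"; returns (picture, depth): 420x560x3 uint8, red, green, blue; 420x560 float32, mm along the optical axis (not along the pixel's ray), 0 where there is no reading.
- robot.camera_model(name): a dict with "camera_matrix" (3x3 intrinsics, pixels), "rvec" (rotation vector, rad) and "tvec" (3), from world to camera coordinates, as OpenCV has them. Camera axes: x right, y down, z forward; pixel columns grow to the right and rows downward; lengths in mm; the calibration is good to about 2 mm. A picture is of the moment at which its call begins: read the wrist's pose just before it. camera_model takes no time and is no camera call; for the wrist camera it gives the pose at the moment of the call.
- robot.sign_off(): hands the job in, once; it reports no verdict.
The state is a dict: "time": time; "joint_positions": joint angles; "qvel": joint speeds; "tau": joint torques, N m; "tcp_pos": TCP position; "eef_rot": TCP orientation; "ft_force": force on the tool from outside, world axes, zero at the start; "torque": the same for the moment, N m; "grip_width": finger opening in mm.
Only numpy, scipy, OpenCV 4.12 (cv2) and the standard library are available. Lean on these libraries where they do the work, as an engineer would, in place of code of your own. Each camera call takes 0.05 s, during which the arm holds its last target.

### The job

Clear the drafting desk for the day: slide every drawing tube lengthwise into a bay of its own under the low desk shelf, fully home against the back wall; then lock them in by pushing the keeper rod through both eyes across the front of the shelf until its handle is up against the eye. Also hang every square standing on the desk on the peg rail by the hole in its blade, one to a peg (before or after, as you like), and leave the mug, tape measure and brass fittings where they are.

Things in the scene. Friction and masses are not known exactly. Their poses are not given: they have to be found in the camera images.
- tube1_mid (a point): drawing tube 1 (may be absent: None): stiff square cardboard tube, 40 x 40 mm, 150 mm long with the flush white plastic caps (24 mm long) at both ends, lying on the desk; 0.12 kg; the point is its centre, 20 mm above the desk as it lies; x along its length, both ends alike
- tube2_mid (a point): drawing tube 2 (may be absent: None): stiff square cardboard tube, 40 x 40 mm, 150 mm long with the flush white plastic caps (24 mm long) at both ends, lying on the desk; 0.12 kg; the point is its centre, 20 mm above the desk as it lies; x along its length, both ends alike
- tube3_mid (a point): drawing tube 3 (may be absent: None): stiff square cardboard tube, 40 x 40 mm, 150 mm long with the flush white plastic caps (24 mm long) at both ends, lying on the desk; 0.12 kg; the point is its centre, 20 mm above the desk as it lies; x along its length, both ends alike
- shelf: low plywood shelf fixed on the desk: 148 mm deep (x), 162 wide (y), top board 50 to 62 mm up, a notebook on its rear half (to 76 mm). Origin on the desk under its middle; x points from open front to closed back. The rod can be threaded from its right (-y). At y = -78 and +78 a steel plate (6 thick, 50 high) with an eye in it runs 46 mm forward of the front
- shelf_front (a point): middle of the shelf's open front (x = -74 mm in the shelf's frame), 25 mm above the desk, axes as the shelf's. Three bays side by side, at y = -52, 0 and +52 mm, with the desk as their floor: each 46 mm wide, 50 mm high, 140 mm deep to the back wall, 6 mm walls between: a tube fully home sticks out 10 mm
- eye_right (a point): centre of the eye at the shelf's right front corner: 20 x 20 mm opening, 30 mm above the desk, 28 mm in front of the shelf's front, its plate 6 mm thick; the eye's axis is the shelf's y; axes as the shelf's
- eye_left (a point): centre of the like eye at the left front corner, 156 mm from the first, in line with it
- keeper_handle (a point): keeper rod's black handle block, 50 mm long, 24 wide, 26 high; the point is the block's centre, 13 mm above the desk as it lies; x points to the rod's tip. A 10 x 10 mm aluminium rod, 185 mm long, leaves its front face (25 mm ahead of the point), flush with the block's underside: its axis is 8 mm below this point. The block does not pass the eyes. 0.12 kg in all
- keeper_tip (a point): end of the keeper rod, on its axis (5 mm above the desk as it lies), 210 mm from the handle's centre; its last 6 mm are 6 mm thick
- rail: peg rail standing on the desk, fixed: a steel base plate 12 mm thick (210 mm along y, x from 0 to +65 mm), two thin posts at y = -100 and +100 mm, x = +30 mm, and between them a round bar whose top is 223 mm above the desk, with two steel pegs. Origin on the desk; x points from the peg tips to the bar
- peg_right (a point): the peg at the right of the rail: 8 mm thick, the point is 30 mm behind its tip on its axis, 223.5 mm above the desk; the peg points to the rail's -x and rises by 12 degrees to its tip (30 mm towards -x, 6.5 mm higher); the bar is 35 mm towards +x; axes as the rail's
- peg_left (a point): the peg at the left of the rail: 8 mm thick, the point is 30 mm behind its tip on its axis, 223.5 mm above the desk; the peg points to the rail's -x and rises by 12 degrees to its tip (30 mm towards -x, 6.5 mm higher); the bar is 35 mm towards +x; axes as the rail's
- square1_hole (a point): square 1 (may be absent: None): a square standing upright on its wooden stock (80 mm along y, 30 mm along x, 20 mm high), with an upright steel blade 40 mm wide (y), 6 mm thick (x) from the stock up to 110 mm; the point is the centre of the 20 mm round hole through the blade, 95 mm above its underside; x is the hole's axis, both sides alike; 0.18 kg. Best held by the two side edges of the blade
- square2_hole (a point): square 2 (may be absent: None): a square standing upright on its wooden stock (80 mm along y, 30 mm along x, 20 mm high), with an upright steel blade 40 mm wide (y), 6 mm thick (x) from the stock up to 110 mm; the point is the centre of the 20 mm round hole through the blade, 95 mm above its underside; x is the hole's axis, both sides alike; 0.18 kg. Best held by the two side edges of the blade
- mug: white mug, not to be disturbed; origin at its underside; 76 mm across, 85 mm high
- fitting1: brass sleeve, not to be disturbed; origin at its underside; 44 mm across, 32 mm high
- fitting2: brass plug, not to be disturbed; origin at its underside; 40 mm across, 40 mm high
- tape: black tape measure, not to be disturbed; origin at its underside; 65 x 35 x 60 mm

How it is judged (in metres and radians):
On the way, in this order (a step that is already met when the one before it is completed fails the run):
1. every drawing tube is fully home in a bay under the shelf (x of tube1_mid in the frame of shelf between -0.019 and 0.001 m and y of tube1_mid in the frame of shelf between -0.08 and 0.08 m and z of tube1_mid in the frame of shelf between 0.01 and 0.04 m and angle between the x axis of each of tube1_mid, tube2_mid, tube3_mid and the x axis of shelf, either way round below 0.15 rad and x of tube2_mid in the frame of shelf between -0.019 and 0.001 m and y of tube2_mid in the frame of shelf between -0.08 and 0.08 m and z of tube2_mid in the frame of shelf between 0.01 and 0.04 m and x of tube3_mid in the frame of shelf between -0.019 and 0.001 m and y of tube3_mid in the frame of shelf between -0.08 and 0.08 m and z of tube3_mid in the frame of shelf between 0.01 and 0.04 m), for 0.2 s.
2. the keeper rod is through both eyes (((x of keeper_handle in the frame of eye_right between -0.02 and 0.02 m and z of keeper_handle in the frame of eye_right between -0.03 and 0.03 m and x of keeper_tip in the frame of eye_right between -0.02 and 0.02 m and z of keeper_tip in the frame of eye_right between -0.03 and 0.03 m and y of keeper_tip in the frame of shelf above 0.084 m and y of keeper_handle in the frame of shelf below -0.09 m) or (x of keeper_handle in the frame of eye_right between -0.02 and 0.02 m and z of keeper_handle in the frame of eye_right between -0.03 and 0.03 m and x of keeper_tip in the frame of eye_right between -0.02 and 0.02 m and z of keeper_tip in the frame of eye_right between -0.03 and 0.03 m and y of keeper_tip in the frame of shelf below -0.084 m and y of keeper_handle in the frame of shelf above 0.09 m))), for 0.2 s.
At the end, for the whole second after the job is handed in: Every tube lies lengthwise in a bay, behind the keeper rod (end within 27 mm of the back wall); the keeper rod is through both eyes, tip 3 mm or more beyond the far one; every square hangs upright by its hole on a peg (hole centre within 10 mm of it sideways), one to a peg (x of tube1_mid in the frame of shelf between -0.036 and 0.001 m and y of tube1_mid in the frame of shelf between -0.08 and 0.08 m and z of tube1_mid in the frame of shelf between 0.01 and 0.04 m and angle between the x axis of each of tube1_mid, tube2_mid, tube3_mid and the x axis of shelf, either way round below 0.15 rad and x of tube2_mid in the frame of shelf between -0.036 and 0.001 m and y of tube2_mid in the frame of shelf between -0.08 and 0.08 m and z of tube2_mid in the frame of shelf between 0.01 and 0.04 m and x of tube3_mid in the frame of shelf between -0.036 and 0.001 m and y of tube3_mid in the frame of shelf between -0.08 and 0.08 m and z of tube3_mid in the frame of shelf between 0.01 and 0.04 m and ((x of keeper_handle in the frame of eye_right between -0.02 and 0.02 m and z of keeper_handle in the frame of eye_right between -0.03 and 0.03 m and x of keeper_tip in the frame of eye_right between -0.02 and 0.02 m and z of keeper_tip in the frame of eye_right between -0.03 and 0.03 m and y of keeper_tip in the frame of shelf above 0.084 m and y of keeper_handle in the frame of shelf below -0.09 m) or (x of keeper_handle in the frame of eye_right between -0.02 and 0.02 m and z of keeper_handle in the frame of eye_right between -0.03 and 0.03 m and x of keeper_tip in the frame of eye_right between -0.02 and 0.02 m and z of keeper_tip in the frame of eye_right between -0.03 and 0.03 m and y of keeper_tip in the frame of shelf below -0.084 m and y of keeper_handle in the frame of shelf above 0.09 m)) and ((x of square1_hole in the frame of peg_left between -0.028 and 0.033 m and y of square1_hole in the frame of peg_left between -0.01 and 0.01 m and z of square1_hole in the frame of peg_left between -0.02 and 0.01 m) or (x of square1_hole in the frame of peg_right between -0.028 and 0.033 m and y of square1_hole in the frame of peg_right between -0.01 and 0.01 m and z of square1_hole in the frame of peg_right between -0.02 and 0.01 m)) and angle between each of square1_hole, square2_hole's own z axis and vertical below 0.35 rad and ((x of square2_hole in the frame of peg_left between -0.028 and 0.033 m and y of square2_hole in the frame of peg_left between -0.01 and 0.01 m and z of square2_hole in the frame of peg_left between -0.02 and 0.01 m) or (x of square2_hole in the frame of peg_right between -0.028 and 0.033 m and y of square2_hole in the frame of peg_right between -0.01 and 0.01 m and z of square2_hole in the frame of peg_right between -0.02 and 0.01 m)) and distance between square1_hole and square2_hole above 0.05 m); the robot touches nothing.
It fails at once if the mug is moved more than 3 cm or knocked over (distance of mug from where it was at the start of the episode above 0.03 m or angle between mug's own z axis and vertical above 0.5 rad).
It fails at once if the brass sleeve is moved more than 3 cm or knocked over (distance of fitting1 from where it was at the start of the episode above 0.03 m or angle between fitting1's own z axis and vertical above 0.5 rad).
It fails at once if the brass plug is moved more than 3 cm or knocked over (distance of fitting2 from where it was at the start of the episode above 0.03 m or angle between fitting2's own z axis and vertical above 0.5 rad).
It fails at once if the tape measure is moved more than 3 cm or knocked over (distance of tape from where it was at the start of the episode above 0.03 m or angle between tape's own z axis and vertical above 0.5 rad).
Of tube1, tube2, tube3 only 2 to 3 are there at a start; the rules pass over those that are not, and their reading is None.
Of square1, square2 only 1 to 2 are there at a start; the rules pass over those that are not, and their reading is None.
At some moment in a run one of tube1, tube2, tube3, keeper may be knocked a few centimetres aside while the robot is not near it.
It also fails if it takes over 210 s, if anything falls off the work surface, if the arm or the gripper's body presses on something with over 40 N, if the wrist force passes 120 N, or if a joint passes its speed limit or range.

## Working session

There is one attempt and no reset: what is moved stays moved. The work goes in short steps, Python scripts to look and compute and a tool call to move; the robot and the scene stay as the last step left them, time stands still between calls to the robot, and variables do not carry over. Pictures are saved under pics/ and viewed, and the job is handed in when it is done.

Besides the shell and the picture viewer there is one more tool, called after "Emit:" as name(argument=value, ...) on one line, values as JSON. carry_out: Moves the arm, as the interface text tells. Its arguments: {"type":"object","properties":{"rows":{"type":"array"},"force":{"type":"number"}},"required":["rows"]}

```bash
ls -la; mkdir -p pics; cat > h.py <<'E'
import numpy as np, cv2
from cell import robot
def cap(n,save=None):
    m=robot.camera_model(n); p,d=robot.capture(n)
    if save: cv2.imwrite('pics/'+save,cv2.cvtColor(p,cv2.COLOR_RGB2BGR))
    return p,d,m
def proj(m,P):
    q,_=cv2.projectPoints(np.asarray(P,float).reshape(-1,3),m['rvec'],m['tvec'],m['camera_matrix'],None); return q.reshape(-1,2)
def ray(m,uv):
    R,_=cv2.Rodrigues(np.asarray(m['rvec'],float)); K=np.asarray(m['camera_matrix'])
    uv=np.asarray(uv,float).reshape(-1,2)
    d=(np.c_[uv,np.ones(len(uv))]@np.linalg.inv(K).T)@R
    c=-R.T@np.asarray(m['tvec'],float).ravel(); return c,d
def onz(m,uv,z):
    c,d=ray(m,uv); t=(z-c[2])/d[:,2]; return c+d*t[:,None]
def pts(m,d):
    h,w=d.shape; v,u=np.mgrid[:h,:w]; c,dr=ray(m,np.c_[u.ravel(),v.ravel()])
    return (c+dr*d.reshape(-1,1)).reshape(h,w,3)
E
python3 - <<'E'
from h import *
print(robot.get_obs())
for n in ['scene','top','wrist']:
    p,d,m=cap(n,n+'0.png'); np.savez('/tmp/%s0.npz'%n,p=p,d=d,**m)
    c,_=ray(m,[[280,210]]); print(n,m['camera_matrix'],c,(d>0).mean())
E
```

```text
total 12
drwxr-xr-x  3 agent agent 4096 Dec  6 18:43 .
drwxr-xr-x 23 root  root  4096 Dec  6 18:43 ..
drwxr-xr-x  2 agent agent 4096 Dec  6 18:43 pics
{'time': 0.0, 'joint_positions': array([-1.40080358,  0.62932135,  0.03845144,  1.51837631, -0.02701932,
        0.99629863, -0.01999967]), 'qvel': array([ 0.00035882, -0.00034433, -0.00129139,  0.00060346,  0.0004406 ,
       -0.00012411,  0.00053355]), 'tau': array([ 2.21580317e-04, -5.63388956e+01,  1.22586932e+00, -1.93439215e+01,
        1.09137470e-02,  1.06904531e-02,  8.34723490e-08]), 'tcp_pos': array([151.65838722, 631.34265487, 193.30272206]), 'eef_rot': array([-1.03495547,  1.31307531,  1.03298863]), 'ft_force': array([-0.2140438 ,  0.65569153, -1.00858624]), 'torque': array([-0.06442565, -0.00689507,  0.00438176]), 'grip_width': 85.10490001207525}
scene [[496.50438736   0.         284.19519941]
 [  0.         496.50438736 207.51686111]
 [  0.           0.           1.        ]] [1126.69541645  341.83625738  982.72115124] 0.9958418367346938
top [[433.45286784   0.         280.94479215]
 [  0.         433.45286784 210.88756789]
 [  0.           0.           1.        ]] [ 376.96556149  -16.958407   1074.54120009] 0.996016156462585
wrist [[329.12499494   0.         284.36517737]
 [  0.         329.12499494 206.78683249]
 [  0.           0.           1.        ]] [ 86.97902717 647.25274727 373.87064467] 0.9957270408163266
```

View pics/scene0.png

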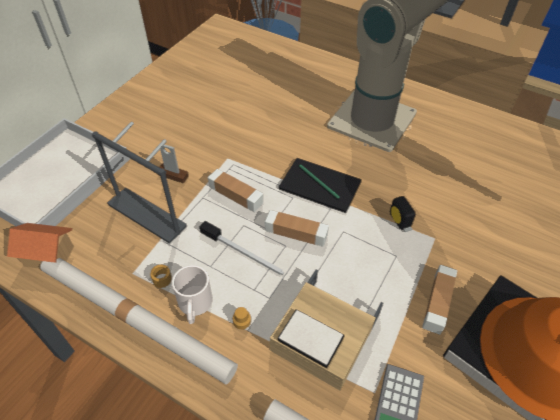

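View pics/top0.png

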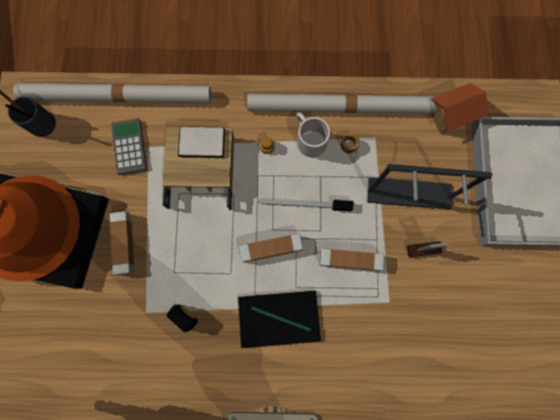

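View pics/wrist0.png

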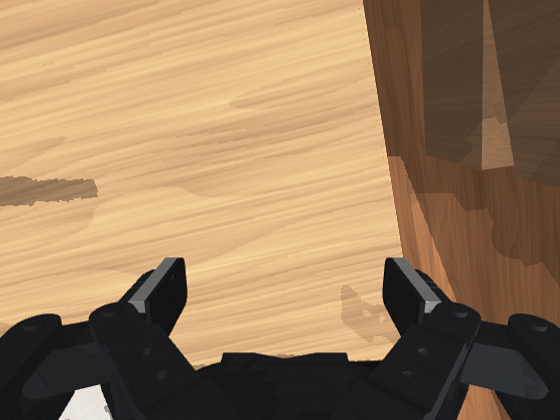

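The scene image shows 3 tubes (white ends, brown middles), 1 square (near 170,162, just beside the rail), the keeper (210,232), the shelf (325,330) and the rail. In the top view the tubes are near (120,243), (270,247) and (352,259), the square is at (427,250), the keeper handle at (342,206), the shelf at (198,160) and the rail at (415,190).

```bash
python3 - <<'E'
from h import *
for n in ['top','scene']:
    z=np.load('/tmp/%s0.npz'%n); p,d=z['p'],z['d']; m={k:z[k] for k in('camera_matrix','rvec','tvec')}
    P=pts(m,d)
    # shade z
    np.save('/tmp/%sP.npy'%n,P)
    if n=='top':
        print('centre',P[210,280], P[400,280],P[210,20])
        big=cv2.resize(p[90:350,90:500],None,fx=1.95,fy=1.95,interpolation=cv2.INTER_CUBIC)
        cv2.imwrite('pics/top_big.png',cv2.cvtColor(big,cv2.COLOR_RGB2BGR))
        # objects by height
        H=P[...,2]; mk=((H>8)&(H<300)).astype(np.uint8)
        nl,lab,st,ce=cv2.connectedComponentsWithStats(mk)
        for i in range(1,nl):
            if st[i,4]<60: continue
            q=P[lab==i]; 
            r=cv2.minAreaRect(q[:,:2].astype(np.float32))
            print(i,st[i,:4],'zmax %.0f med %.0f'%(np.percentile(q[:,2],98),np.median(q[:,2])),'rect',np.round(r[0]),np.round(r[1]),round(r[2],1))
E
```

```text
centre [579.21742403  -8.55282721   1.2241002 ] [ 1.28635881e+02 -1.71908888e+01  2.00666282e-02] [539.63621337 551.21451473 156.52258939]
1 [  0  83 211  53] zmax 117 med 40 rect [838. 430.] [135. 501.] 2.5
2 [247  83 313 163] zmax 223 med 20 rect [ 749. -322.] [842. 382.] 74.5
3 [111 118  35  56] zmax 18 med 14 rect [739. 386.] [141.  76.] 11.6
4 [162 126  72  84] zmax 78 med 62 rect [676. 197.] [195. 163.] 0.1
6 [340 133  19  20] zmax 34 med 30 rect [ 753. -181.] [43. 44.] 23.9
9 [259 137  15  16] zmax 43 med 34 rect [743.  30.] [32. 36.] 2.6
16 [  0 172 108 117] zmax 166 med 71 rect [516. 569.] [266. 256.] 83.7
18 [264 199  43   7] zmax 13 med 10 rect [598. -20.] [106.  11.] 87.8
19 [306 199  47  12] zmax 29 med 24 rect [ 593. -130.] [113.  25.] 88.6
20 [109 211  25  64] zmax 43 med 38 rect [487. 377.] [150.  43.] 8.3
25 [239 233  64  29] zmax 43 med 39 rect [483.  13.] [ 40. 150.] 12.5
26 [407 241  40  16] zmax 111 med 21 rect [ 487. -362.] [30. 80.] 8.0
27 [319 248  65  23] zmax 44 med 39 rect [ 458. -181.] [150.  40.] 86.0
30 [237 290  84  58] zmax 19 med 12 rect [315.  -9.] [120. 190.] 5.9
33 [166 303  32  29] zmax 62 med 58 rect [316. 220.] [73. 38.] 51.5
35 [228 412  89   8] zmax 16 med 12 rect [97.  1.] [ 16. 202.] 0.8
```

View pics/top_big.png

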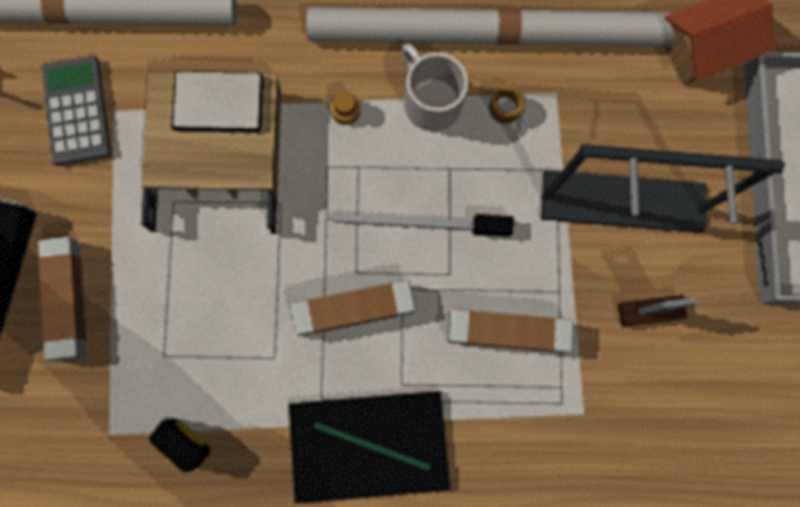

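```bash
cat > seg.py <<'E'
from h import *
def rect(q):
    r=cv2.minAreaRect(q[:,:2].astype(np.float32)); b=cv2.boxPoints(r); return r,b
def longax(r):
    # centre, length,width, angle(deg) of long axis from world x, in (-90,90]
    b=cv2.boxPoints(r); e1=b[1]-b[0]; e2=b[2]-b[1]
    if np.linalg.norm(e1)<np.linalg.norm(e2): e1,e2=e2,e1
    a=np.degrees(np.arctan2(e1[1],e1[0])); a=(a+90)%180-90
    return np.array(r[0]),np.linalg.norm(e1),np.linalg.norm(e2),a
def tubes(name='top',p=None,d=None,m=None):
    if p is None: p,d,m=cap(name)
    P=pts(m,d); H=P[...,2]; out=[]
    mk=((H>30)&(H<48)).astype(np.uint8)
    nl,lab,st,ce=cv2.connectedComponentsWithStats(mk)
    for i in range(1,nl):
        if st[i,4]<300: continue
        q=P[lab==i]; c,l,w,a=longax(rect(q)[0])
        if 135<l<165 and 33<w<50: out.append((c,l,w,a,np.median(q[:,2])))
    return out
E
python3 - <<'E'
from seg import *
for n in ['top','scene']:
    z=np.load('/tmp/%s0.npz'%n); p,d=z['p'],z['d']; m={k:z[k] for k in('camera_matrix','rvec','tvec')}
    P=pts(m,d); H=P[...,2];X=P[...,0];Y=P[...,1]
    print(n)
    for t in tubes(p=p,d=d,m=m): print('tube',np.round(t[0],1),[round(float(v),1) for v in t[1:]])
    # shelf board
    s=(H>56)&(H<82)&(X>600)&(X<800)&(Y>90)&(Y<300); q=P[s]; r=rect(q)[0]; print('board',longax(r),np.median(q[:,2]), q[:,0].min(),q[:,0].max(),q[:,1].min(),q[:,1].max())
    for lo,hi in((90,150),(240,300)):
        s=(H>40)&(H<55)&(X>560)&(X<618)&(Y>lo)&(Y<hi); q=P[s]; print('plate',len(q),q.min(0),q.max(0),np.median(q,0))
    # keeper
    s=(H>17)&(H<32)&(X>560)&(X<630)&(Y<-50)&(Y>-230); q=P[s]; print('handle',len(q),longax(rect(q)[0]),np.median(q[:,2]))
    s=(H>5)&(H<16)&(X>560)&(X<630)&(Y>-128)&(Y<80); q=P[s]; print('rod',len(q),longax(rect(q)[0]),np.median(q[:,2]),q[:,1].max(), q[:,1].min())
    # rail
    s=(H>205)&(H<240)&(X>450)&(X<720)&(Y<-200)&(Y>-560); q=P[s]; print('bar+pegs',len(q),q.min(0),q.max(0))
    for x in range(480,640,10):
        k=q[(q[:,0]>=x)&(q[:,0]<x+10)]
        if len(k): print(x,len(k),np.round(sorted(k[:,1])[::max(1,len(k)//8)]),k[:,2].max().round())
    s=(H>8)&(H<16)&(X>450)&(X<720)&(Y<-200)&(Y>-480); q=P[s]; print('base',longax(rect(q)[0]))
    # square
    s=(H>90)&(H<120)&(X>420)&(X<540)&(Y<-300)&(Y>-430); q=P[s]; print('bladetop',len(q),longax(rect(q)[0]),q[:,2].max())
    s=(H>14)&(H<26)&(X>420)&(X<540)&(Y<-300)&(Y>-430); q=P[s]; print('stock',len(q),longax(rect(q)[0]))
E
```

```text
top
tube [487.5 377.3] [150.0, 42.9, 8.3, 38.9]
tube [482.8  13.4] [150.1, 40.0, -77.4, 39.3]
tube [ 457.7 -181.2] [150.2, 39.7, 85.9, 39.6]
board (array([698.45910645, 197.09559631]), np.float32(162.33241), np.float32(149.60948), np.float32(-89.93158)) 62.78331315490743 623.5663139333346 773.1914629335482 115.87084542236619 278.32531343796035
plate 47 [578.60293508 115.75308509  41.96953801] [617.99400923 121.92461046  54.53000435] [598.64861853 118.08724517  49.69411577]
plate 59 [577.96224845 271.15892356  41.03476909] [616.98516397 278.03583705  52.74901113] [597.19958515 273.46568426  48.24252846]
handle 201 (array([ 598.79376221, -185.36659241]), np.float32(99.96595), np.float32(35.65737), np.float32(-74.54371)) 25.42656405369621
rod 315 (array([594.21002197, -28.16041565]), np.float32(196.52512), np.float32(66.90702), np.float32(-88.90935)) 9.056043413010457 70.5766793750733 -126.50555445089798
bar+pegs 961 [ 554.95293698 -438.01550121  205.38107236] [ 639.57308155 -226.81497817  235.21913001]
550 10 [-381. -380. -380. -379. -377. -377. -377. -377. -375. -374.] 235.0
560 40 [-
[... 2192 characters left out ...]
. -380. -379. -378. -281. -281. -279. -278.] 233.0
600 34 [-385. -382. -381. -380. -284. -282. -281. -279. -278.] 230.0
610 55 [-437. -430. -414. -395. -383. -380. -286. -281. -280. -278.] 227.0
620 264 [-441. -425. -407. -391. -370. -350. -322. -282.] 229.0
630 268 [-396. -345. -319. -299. -282. -265. -250. -234. -229.] 229.0
base (array([ 573.30175781, -344.27038574]), np.float32(269.70328), np.float32(214.94286), np.float32(86.74878))
bladetop 75 (array([ 487.60479736, -362.33337402]), np.float32(38.75182), np.float32(11.106888), np.float32(-84.365295)) 115.37214494574869
stock 185 (array([ 490.02758789, -363.26629639]), np.float32(82.411896), np.float32(33.45896), np.float32(-83.347725))
```

```bash
cat > st.py <<'E'
from h import *
def st():
    o=robot.get_obs(); R,_=cv2.Rodrigues(o['eef_rot'])
    z=R[:,2]; yaw=(np.degrees(np.arctan2(z[1],z[0]))+90)%180-90
    return 't %.2f tcp %s jaw-ang %.1f  xax %s F %s w %.1f q %s'%(o['time'],np.round(o['tcp_pos'],1),yaw,np.round(R[:,0],3),np.round(o['ft_force'],1),o['grip_width'],np.round(o['joint_positions'],2))
if __name__=='__main__': print(st())
E
python3 - <<'E'
from st import *
o=robot.get_obs(); R,_=cv2.Rodrigues(o['eef_rot']); print(R.round(3)); print(st())
P=np.load('/tmp/topP.npy');H=P[...,2];X=P[...,0];Y=P[...,1]
for x in range(400,620,20):
    s=(abs(X-x)<8)&(Y>405)&(Y<520)&(H>6); 
    if s.any(): i=np.argmin(np.where(s,Y,9e9)); print(x,P.reshape(-1,3)[i].round(), np.median(H[s&(Y<P.reshape(-1,3)[i][1]+25)]).round())
E
```

```text
[[-0.    -0.972  0.234]
 [-0.001  0.234  0.972]
 [-1.    -0.    -0.001]]
t 0.15 tcp [151.7 631.5 193.5] jaw-ang 76.5  xax [-0.    -0.001 -1.   ] F [ 0.1 -0.   0.2] w 85.0 q [-1.4   0.63  0.04  1.52 -0.03  1.   -0.02]
400 [408. 464.  12.] 43.0
420 [426. 461.  24.] 42.0
440 [446. 457.  20.] 43.0
460 [467. 452.   9.] 42.0
480 [488. 448.  17.] 42.0
500 [506. 445.  12.] 42.0
520 [528. 441.  32.] 42.0
540 [535. 406.  35.] 35.0
560 [557. 405.  42.] 40.0
580 [586. 428.  16.] 42.0
600 [600. 426.  11.] 42.0
```

Emit:
carry_out(rows=[-1, 0.282, -0.263, -0.09, 21.8, -1, 0.282, -0.263, -0.09, 21.8, -1, 0.282, -0.263, -0.09, 21.8, -1, 0.282, -0.263, -0.09, 21.8, -1, 0.282, -0.263, -0.09, 21.8, -1, 0.282, -0.263, -0.09, 21.8, -1, 0.282, -0.263, -0.09, 21.8, -1, 0.282, -0.263, -0.09, 21.8, -1, 0.282, -0.263, -0.09, 21.8], force=60)

```text
time: 1.27
tcp_pos: [432.1, 371.3, 104.5]
eef_rot: [-1.315, 1.135, 1.319]
ft_force: [0.1, 0.3, 0.8]
grip_width: 85.8
```

```bash
python3 - <<'E'
from st import *
print(st()); p,d,m=cap('wrist','w1.png')
E
```

```text
t 1.27 tcp [432.1 371.3 104.5] jaw-ang -81.5  xax [-0.001  0.002 -1.   ] F [0.1 0.3 0.8] w 85.8 q [-0.7   0.63 -0.08  1.83  0.08  0.68  0.89]
```

View pics/w1.png

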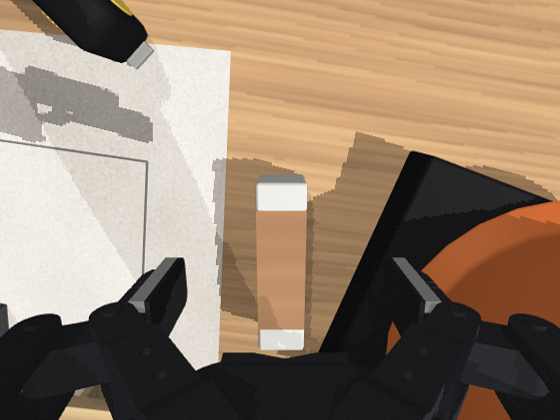

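The wrist picture shows the tube between the open fingers (ends at rows 175 and 350, column about 281), well centred.

Emit:
carry_out(rows=[-1, 0, 0, -0.06, 0, -1, 0, 0, -0.1, 0, -1, 0, 0, -0.1, 0, -1, 0, 0, -0.1, 0, 1, 0, 0, -0.1, 0, 1, 0, 0, -0.1, 0, 1, 0, 0, -0.1, 0, 1, 0, 0, -0.1, 0, 1, 0, 0, -0.1, 0, 1, 0, 0, -0.1, 0], force=60)

```text
time: 2.58
tcp_pos: [433.8, 369.0, 4.1]
eef_rot: [-1.315, 1.137, 1.315]
ft_force: [0.0, 0.2, 0.3]
grip_width: -0.1
```

```bash
python3 st.py
```

```text
t 2.58 tcp [433.8 369.    4.1] jaw-ang -81.7  xax [-0. -0. -1.] F [0.  0.2 0.3] w -0.1 q [-0.71  0.79 -0.06  1.88  0.1   0.48  0.87]
```

The gripper closed on nothing, so I'm taking another look.

```bash
python3 - <<'E'
from seg import *
for n in ['top','scene']:
    p,d,m=cap(n,n+'1.png')
    for t in tubes(p=p,d=d,m=m): print(n,'tube',np.round(t[0],1),[round(float(v),1) for v in t[1:]])
E
```

```text
top tube [482.6  13.3] [149.9, 40.5, -77.3, 39.4]
top tube [ 457.6 -180.8] [149.6, 39.7, 86.0, 39.6]
scene tube [ 457.9 -181.3] [152.3, 44.1, 85.9, 40.8]
scene tube [482.9  12.3] [149.8, 46.4, -78.0, 40.6]
scene tube [489.2 376.1] [150.8, 40.3, 8.1, 40.6]
```

View pics/top1.png

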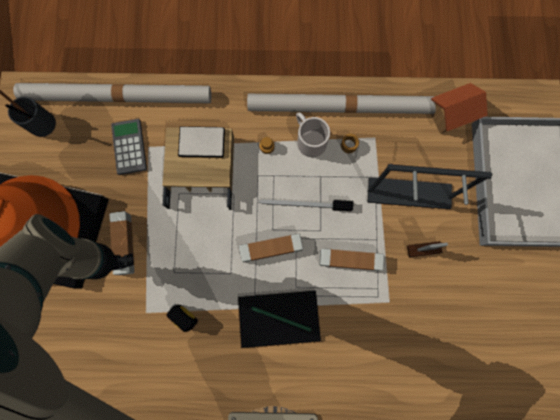

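View pics/scene1.png

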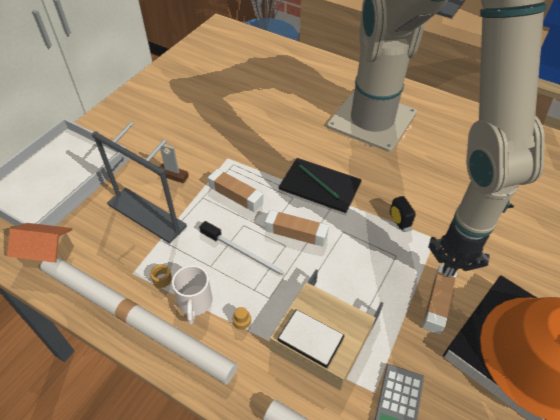

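```bash
python3 - <<'E'
from st import *
print(st()); p,d,m=cap('wrist','w2.png')
p,d,m=cap('scene'); cv2.imwrite('pics/s2.png',cv2.cvtColor(cv2.resize(p[210:350,380:520],None,fx=4,fy=4),cv2.COLOR_RGB2BGR))
o=robot.get_obs(); print(proj(m,[o['tcp_pos'],[413,366,0],[413,366,40]]))
E
```

```text
t 2.67 tcp [433.8 369.    4.1] jaw-ang -81.7  xax [-0. -0. -1.] F [-0.3 -0.5  0.8] w -0.0 q [-0.71  0.79 -0.06  1.88  0.1   0.48  0.87]
[[442.89875081 282.1474404 ]
 [444.15427043 275.777087  ]
 [448.83586219 266.41425051]]
```

View pics/w2.png

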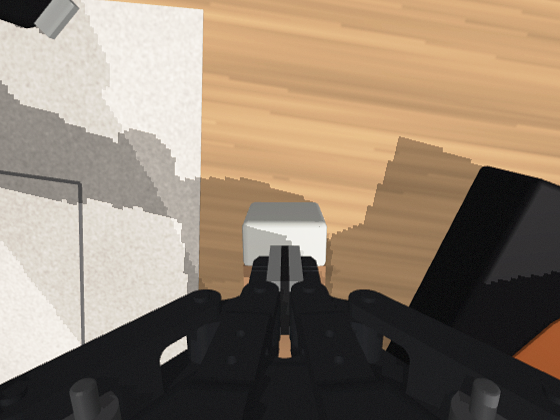

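View pics/s2.png

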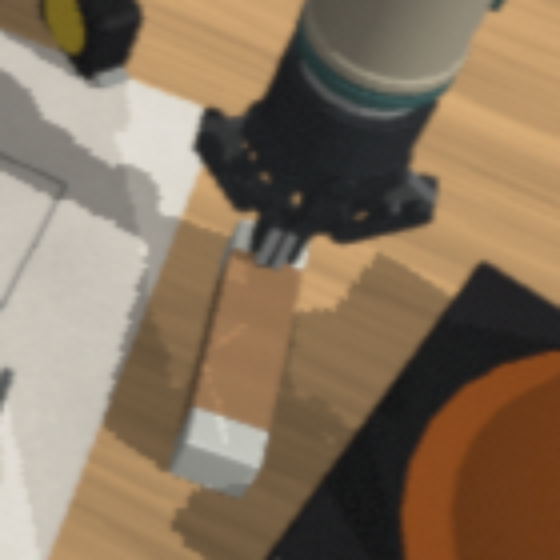

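```bash
python3 - <<'E'
from st import *
p,d,m=cap('wrist'); P=pts(m,d)
for u,v in [(420,100),(150,240),(285,212),(285,235),(285,250),(285,262),(285,300),(265,268)]: print('w',(u,v),P[v,u].round(1),p[v,u])
ps,ds,ms=cap('scene'); Q=pts(ms,ds)
for u,v in [(449,266),(448,270),(447,274),(446,278),(444,284),(440,300)]: print('s',(u,v),Q[v,u].round(1),ps[v,u])
E
```

```text
w (420, 100) [349.3 429.5   0.9] [204 162 118]
w (150, 240) [449.  291.    2.6] [223 217 207]
w (285, 212) [414.1 366.4  24.9] [130 128 124]
w (285, 235) [420.7 367.3  40.2] [202 203 194]
w (285, 250) [422.9 367.6  52.8] [19 17 20]
w (285, 262) [423.1 367.6  64.4] [23 23 25]
w (285, 300) [430.7 368.7  79.8] [36 34 36]
w (265, 268) [428.1 360.1  62. ] [22 23 24]
s (449, 266) [449.4 364.7  89.7] [43 44 45]
s (448, 270) [446.1 366.6  70.8] [102 104 102]
s (447, 274) [445.8 368.5  55.6] [81 83 82]
s (446, 278) [446.1 370.4  40.9] [150 115  80]
s (444, 284) [465.1 371.5  43.7] [152 114  82]
s (440, 300) [508.6 377.   45.9] [152 114  81]
```

The depth shows the shut fingers standing inside the tube's white cap with no contact force. The fingers apparently don't touch the caps, so the brown middle may be the only place to grip. I'll rise clear gently first.

Emit:
carry_out(rows=[1, 0, 0, 0.01, 0, 1, 0, 0, 0.03, 0, 1, 0, 0, 0.06, 0, -1, 0, 0, 0.08, 0, -1, 0, 0, 0.08, 0, -1, 0, 0, 0.08, 0, -1, 0, 0, 0.08, 0])

```text
time: 3.75
tcp_pos: [433.3, 368.5, 83.3]
eef_rot: [-1.315, 1.139, 1.316]
ft_force: [-0.6, 0.2, -0.8]
grip_width: 72.6
```

```bash
python3 - <<'E'
from st import *
from seg import tubes
print(st())
for t in tubes('scene'): print('tube',np.round(t[0],1),[round(float(v),1) for v in t[1:]])
p,d,m=cap('wrist','w3.png')
P=pts(m,d); H=P[...,2]; 
s=(H>30)&(H<48)&(abs(P[...,1]-376)<45)&(P[...,0]>390)&(P[...,0]<500); s[260:]=False
q=P[s]; print(len(q),q.min(0),q.max(0))
E
```

```text
t 3.75 tcp [433.3 368.5  83.3] jaw-ang -81.7  xax [-0.001 -0.001 -1.   ] F [-0.6  0.2 -0.8] w 72.6 q [-0.7   0.66 -0.08  1.85  0.08  0.64  0.88]
tube [ 458.8 -182.1] [151.9, 44.2, 87.0, 40.8]
tube [482.3  12.2] [150.5, 47.6, -78.8, 40.7]
tube [488.4 376.2] [153.6, 40.1, 8.2, 40.6]
4145 [411.59558588 346.97023858  30.02635231] [470.6957937  392.84849554  42.86148091]
```

View pics/w3.png

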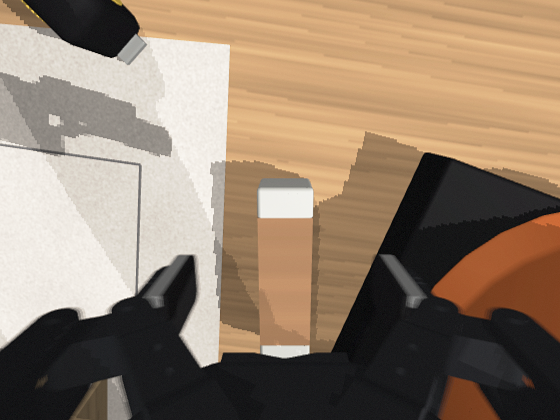

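The tube has not moved. I'll grip the brown part, 38 mm behind its centre.

Emit:
carry_out(rows=[-1, 0.017, 0.0025, 0, 0, -1, 0.017, 0.0025, -0.05, 0, -1, 0.017, 0.0025, -0.08, 0, -1, 0.017, 0.0025, -0.08, 0, 1, 0.017, 0.0025, -0.08, 0, 1, 0.017, 0.0025, -0.08, 0, 1, 0.017, 0.0025, -0.08, 0, 1, 0.017, 0.0025, -0.08, 0, 1, 0.017, 0.0025, -0.08, 0], force=60)

```text
time: 4.97
tcp_pos: [450.9, 371.6, 4.5]
eef_rot: [-1.315, 1.137, 1.315]
ft_force: [-0.5, -0.1, -0.9]
grip_width: -0.2
```

```bash
python3 - <<'E'
from st import *
from seg import tubes
print(st()); p,d,m=cap('wrist','w4.png')
for t in tubes('scene'): print('tube',np.round(t[0],1),[round(float(v),1) for v in t[1:]])
E
```

```text
t 4.97 tcp [450.9 371.6   4.5] jaw-ang -81.7  xax [ 0.  0. -1.] F [-0.5 -0.1 -0.9] w -0.2 q [-0.7   0.8  -0.07  1.84  0.1   0.5   0.89]
tube [ 458.6 -182.2] [153.5, 43.7, 86.4, 40.7]
tube [483.7  12.3] [150.0, 45.2, -77.7, 40.7]
tube [495.3 377.1] [138.6, 40.1, 8.2, 40.8]
```

View pics/w4.png

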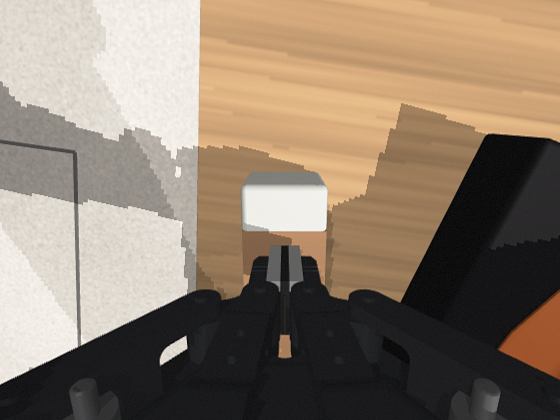

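This tube is also passed through at its brown part: no width, no force and it did not move. I'll check whether another tube behaves the same way, trying the one at (483,13) next.

Emit:
carry_out(rows=[1, 0, 0, 0.06, 0, 1, 0, 0, 0.1, 0, -1, 0.024, -0.3215, 0.1, -85.8, -1, 0.024, -0.3215, 0.1, -85.8, -1, 0.024, -0.3215, 0.1, -85.8, -1, 0.024, -0.3215, 0.1, -85.8, -1, 0.024, -0.3215, 0.1, -85.8, -1, 0.024, -0.3215, 0.1, -85.8, -1, 0.024, -0.3215, 0.1, -85.8, -1, 0.024, -0.3215, 0.1, -85.8])

```text
time: 6.32
tcp_pos: [474.9, 49.7, 104.3]
eef_rot: [-0.165, 1.564, 0.166]
ft_force: [-0.3, 0.6, 0.0]
grip_width: 85.6
```

Emit:
carry_out(rows=[-1, 0, 0, 0, -1.0, -1, 0, 0, 0, -1.0, -1, 0, 0, 0, -1.0])

```text
time: 6.7
tcp_pos: [474.9, 50.1, 104.3]
eef_rot: [-0.159, 1.565, 0.159]
ft_force: [-0.0, -0.5, 0.3]
grip_width: 85.5
```

```bash
python3 - <<'E'
from st import *
from seg import tubes
print(st()); p,d,m=cap('wrist','w5.png')
for n in('top','scene'):
  for t in tubes(n): print('tube',np.round(t[0],1),[round(float(v),1) for v in t[1:]])
E
```

```text
t 6.70 tcp [474.9  50.1 104.3] jaw-ang 11.6  xax [ 0.  0. -1.] F [-0.  -0.5  0.3] w 85.5 q [-0.37  0.55  0.3   2.08 -0.3   0.55  0.34]
tube [487.5 377.1] [150.7, 41.3, 7.9, 38.9]
tube [ 457.9 -180.9] [149.9, 40.2, 86.2, 39.6]
tube [ 458.7 -181.7] [151.7, 43.6, 86.0, 40.9]
tube [483.4  12. ] [150.6, 45.1, -77.9, 40.8]
tube [489.  376.3] [153.2, 40.2, 7.9, 40.8]
```

View pics/w5.png

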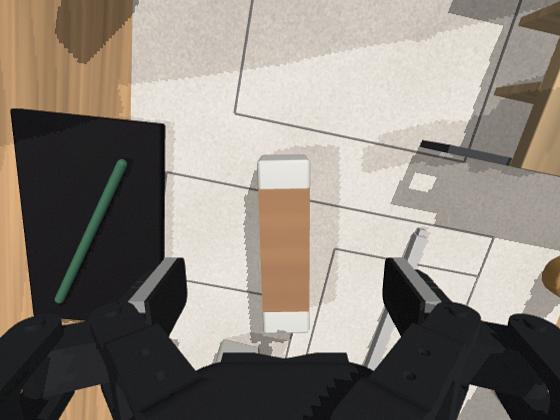

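The wrist picture shows tube 2 centred between the fingers (column 285). I'm going down to grip it.

Emit:
carry_out(rows=[-1, 0, 0, -0.05, 0.6, -1, 0, 0, -0.1, 0.6, -1, 0, 0, -0.1, 0.6, -1, 0, 0, -0.1, 0.6, 1, 0, 0, -0.1, 0.6, 1, 0, 0, -0.1, 0.6, 1, 0, 0, -0.1, 0.6, 1, 0, 0, -0.1, 0.6, 1, 0, 0, -0.1, 0.6, 1, 0, 0, -0.1, 0.6], force=60)

```text
time: 8.1
tcp_pos: [474.8, 50.0, 4.2]
eef_rot: [-0.166, 1.565, 0.166]
ft_force: [0.4, 0.2, -0.1]
grip_width: 0.5
```

Emit:
carry_out(rows=[1, 0, 0, 0.02, 0, 1, 0, 0, 0.04, 0, 1, 0, 0, 0.04, 0, 1, 0, 0, 0.04, 0])

```text
time: 8.6
tcp_pos: [474.5, 50.1, 43.8]
eef_rot: [-0.166, 1.565, 0.166]
ft_force: [0.5, -0.2, 0.0]
grip_width: -0.2
```

```bash
python3 - <<'E'
from st import *
from seg import tubes
print(st()); p,d,m=cap('wrist','w6.png')
for n in('top','scene'):
  for t in tubes(n): print('tube',np.round(t[0],1),[round(float(v),1) for v in t[1:]])
p,d,m=cap('scene'); u,v=proj(m,[474,50,40])[0].astype(int); print(u,v)
cv2.imwrite('pics/s6.png',cv2.cvtColor(cv2.resize(p[v-70:v+70,u-70:u+70],None,fx=4,fy=4),cv2.COLOR_RGB2BGR))
E
```

```text
t 8.60 tcp [474.5  50.1  43.8] jaw-ang 12.1  xax [-0.001  0.    -1.   ] F [ 0.5 -0.2  0. ] w -0.2 q [-0.32  0.65  0.23  2.12 -0.36  0.4   0.41]
tube [488.3 377.5] [147.6, 41.6, 8.2, 39.0]
tube [ 457.7 -181.3] [150.5, 40.0, 86.0, 39.6]
tube [ 458.1 -182. ] [153.0, 43.9, 85.6, 40.8]
tube [484.2  12.5] [150.3, 45.8, -78.8, 40.7]
tube [488.9 376.1] [151.6, 40.6, 7.9, 40.7]
312 227
```

View pics/s6.png

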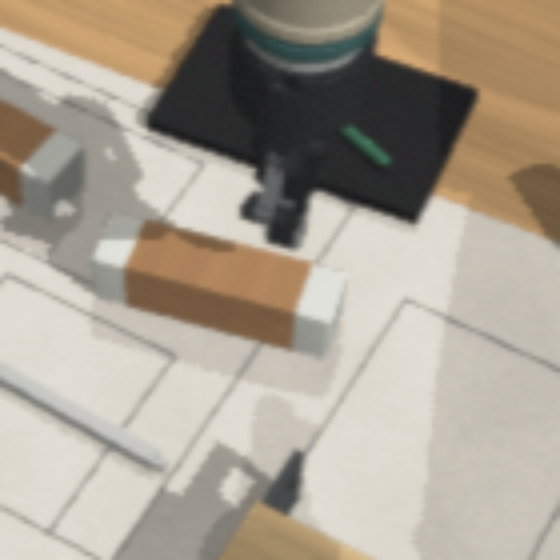

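View pics/w6.png

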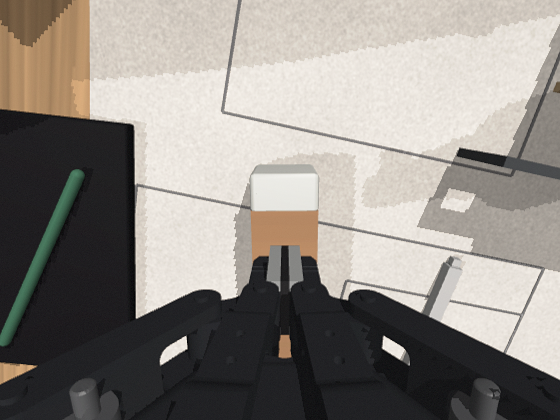

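```bash
python3 - <<'E'
from st import *
p,d,m=cap('scene'); Q=pts(m,d); o=robot.get_obs()
print(proj(m,[o['tcp_pos']]), o['tcp_pos'])
for v in range(196,236,2):
    print(v,[tuple(Q[v,u].round().astype(int)) for u in (306,309,312,315,318)])
E
```

```text
[[312.20207263 226.20933872]] [474.38801437  49.94391273  43.67125065]
196 [(np.int64(495), np.int64(38), np.int64(167)), (np.int64(511), np.int64(52), np.int64(191)), (np.int64(509), np.int64(59), np.int64(194)), (np.int64(510), np.int64(66), np.int64(200)), (np.int64(493), np.int64(65), np.int64(182))]
198 [(np.int64(496), np.int64(39), np.int64(162)), (np.int64(514), np.int64(54), np.int64(189)), (np.int64(515), np.int64(62), np.int64(195)), (np.int64(512), np.int64(67), np.int64(196)), (np.int64(489), np.int64(64), np.int64(171))]
200 [(np.int64(494), np.int64(38), np.int64(153)), (np.int64(515), np.int64(55), np.int64(185)), (np.int64(516), np.int64(63), np.int64(190)), (np.int64(511), np.int64(67), np.int64(189)), (np.int64(486), np.int64(63), np.int64(160))]
202 [(np.int64(494), np.int64(38), np.int64(146)), (np.int64(520), np.int64(58), np.int64(184)), (np.int64(518), np.int64(64), np.int64(186)), (np.int64(503), np.int64(64), np.int64(171)), (np.int64(486), np.int64(64), np.int64(154))]
204 [(np.int64(392), np.int64(-10), np.int64(4)), (np.int64(524), np.int64(60), np.int64(
[... 2910 characters left out ...]
4(44))]
230 [(np.int64(489), np.int64(41), np.int64(39)), (np.int64(486), np.int64(48), np.int64(40)), (np.int64(484), np.int64(55), np.int64(43)), (np.int64(477), np.int64(59), np.int64(39)), (np.int64(476), np.int64(67), np.int64(42))]
232 [(np.int64(496), np.int64(45), np.int64(42)), (np.int64(492), np.int64(51), np.int64(41)), (np.int64(488), np.int64(57), np.int64(42)), (np.int64(482), np.int64(62), np.int64(38)), (np.int64(482), np.int64(70), np.int64(43))]
234 [(np.int64(1127), np.int64(342), np.int64(983)), (np.int64(493), np.int64(52), np.int64(36)), (np.int64(493), np.int64(60), np.int64(42)), (np.int64(488), np.int64(65), np.int64(40)), (np.int64(485), np.int64(71), np.int64(40))]
```

The scene depth shows the shut fingertips at z≈87 while the reported TCP is 43.7. The real finger end is therefore about 43 mm above the reported TCP, while x, y and the camera heights agree. So nothing was ever between the pads. I'll calibrate the offset by touching the tube's top (z=40) gently.

Emit:
carry_out(rows=[1, 0, 0, -0.03, 0, 1, 0, 0, -0.04, 0, 1, 0, 0, -0.042, 0, 1, 0, 0, -0.042, 0], force=40)

```text
time: 9.35
tcp_pos: [473.8, 50.0, 3.0]
eef_rot: [-0.165, 1.566, 0.166]
ft_force: [-2.9, -0.1, 10.7]
grip_width: -0.2
```

Emit:
carry_out(rows=[1, 0, 0, -0.001, 0, 1, 0, 0, -0.002, 0, 1, 0, 0, -0.002, 0])

```text
time: 9.72
tcp_pos: [473.9, 50.0, 2.8]
eef_rot: [-0.164, 1.565, 0.166]
ft_force: [-6.1, -0.3, 32.6]
grip_width: 0.2
```

Emit:
carry_out(rows=[1, 0, 0, -0.001, 0, 1, 0, 0, -0.002, 0, 1, 0, 0, -0.002, 0])

```text
time: 10.1
tcp_pos: [474.0, 50.1, 2.7]
eef_rot: [-0.163, 1.564, 0.167]
ft_force: [-10.5, -0.1, 56.0]
grip_width: -0.2
```

Contact comes at reported z≈3.1 on a surface at z=40, so the true tip is reported z plus 37 mm. I'll back up, open and grip with the reported z near -31.

Emit:
carry_out(rows=[1, 0, 0, 0.06, 0, -1, 0, 0, 0.06, 0, -1, 0, 0, 0.06, 0, -1, 0, 0, 0.06, 0, -1, 0, 0, 0.06, 0, -1, 0, 0, 0.0, 0, -1, 0, 0, -0.02, 0, -1, 0, 0, -0.027, 0, -1, 0, 0, -0.027, 0])

```text
time: 11.22
tcp_pos: [473.8, 49.7, -30.0]
eef_rot: [-0.165, 1.567, 0.165]
ft_force: [-0.5, 0.3, -1.3]
grip_width: 85.4
```

```bash
python3 st.py
```

```text
t 11.22 tcp [473.8  49.7 -30. ] jaw-ang 12.1  xax [-0.003 -0.    -1.   ] F [-0.5  0.3 -1.3] w 85.4 q [-0.27  0.8   0.15  2.14 -0.49  0.24  0.53]
```

Emit:
carry_out(rows=[1, 0, 0, 0, 0, 1, 0, 0, 0, 0, 1, 0, 0, 0, 0, 1, 0, 0, 0, 0, 1, 0, 0, 0, 0], force=60)

```text
time: 11.85
tcp_pos: [475.2, 50.1, -28.2]
eef_rot: [-0.165, 1.563, 0.166]
ft_force: [-0.3, -0.3, 5.8]
grip_width: 39.2
```

Tube 2 is gripped (39 mm). Next I lift it, turn it and carry it to the front of the middle bay.

Emit:
carry_out(rows=[1, 0, 0, 0.04, 0, 1, -0.028, 0.1465, 0.04, 77.9, 1, -0.028, 0.1465, 0.04, 77.9, 1, -0.028, 0.1465, 0.04, 77.9, 1, -0.028, 0.1465, 0.04, 77.9, 1, -0.028, 0.1465, 0.04, 77.9, 1, -0.028, 0.1465, 0.04, 77.9, 1, -0.028, 0.1465, 0.04, 77.9, 1, -0.028, 0.1465, 0.04, 77.9, 1, -0.028, 0.1465, 0.04, 77.9])

```text
time: 13.1
tcp_pos: [446.8, 196.4, 11.2]
eef_rot: [-1.207, 1.211, 1.207]
ft_force: [0.2, -0.5, -1.8]
grip_width: 39.0
```

```bash
python3 - <<'E'
from st import *
from seg import *
print(st())
for n in ['top','scene']:
    p,d,m=cap(n,n+'7.png'); P=pts(m,d);H=P[...,2]
    s=(P[...,0]>480)&(P[...,0]<600)&(abs(P[...,1]-196)<50)&(H>15)&(H<130)
    q=P[s]; q=q[q[:,2]>np.percentile(q[:,2],80)-8]; print(n,len(q),np.median(q[:,2]),longax(rect(q)[0]),q.min(0),q.max(0))
E
```

```text
t 13.10 tcp [446.8 196.4  11.2] jaw-ang 89.8  xax [-0. -0. -1.] F [ 0.2 -0.5 -1.8] w 39.0 q [-0.46  0.71 -0.01  2.1   0.02  0.33  1.08]
top 531 78.56593086303656 (array([520.07629395, 197.19499207]), np.float32(78.377525), np.float32(40.277203), np.float32(0.4369049)) [480.94620231 176.79887531  72.56758269] [559.40919088 217.34169257  85.80625163]
scene 599 80.3004947414405 (array([521.34240723, 196.04495239]), np.float32(82.36392), np.float32(39.91364), np.float32(-0.53562164)) [480.13973411 176.04086283  73.27038673] [562.46139876 216.22614165  86.47394182]
```

View pics/scene7.png

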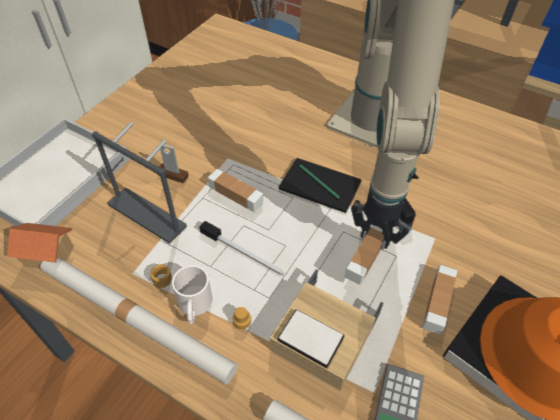

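```bash
python3 - <<'E'
from st import *
p,d,m=cap('scene'); Q=pts(m,d).reshape(-1,3); o=robot.get_obs(); t=o['tcp_pos']
s=(abs(Q[:,0]-t[0])<60)&(abs(Q[:,1]-t[1])<110)&(Q[:,2]>88)
q=Q[s]-t; 
for z in range(60,260,10):
    k=q[(q[:,2]>=z)&(q[:,2]<z+10)]
    if len(k): print(z,len(k),'x',k[:,0].min().round(),k[:,0].max().round(),'y',k[:,1].min().round(),k[:,1].max().round())
u,v=proj(m,[t])[0].astype(int)
cv2.imwrite('pics/s8.png',cv2.cvtColor(cv2.resize(p[v-90:v+50,u-70:u+70],None,fx=4,fy=4),cv2.COLOR_RGB2BGR))
E
```

```text
70 9 x -9.0 13.0 y -23.0 33.0
80 59 x -9.0 16.0 y -50.0 49.0
90 158 x -13.0 15.0 y -54.0 54.0
100 86 x -15.0 18.0 y -58.0 57.0
110 118 x -11.0 20.0 y -62.0 62.0
120 115 x -3.0 20.0 y -62.0 65.0
130 189 x -15.0 22.0 y -66.0 66.0
140 219 x -12.0 21.0 y -65.0 66.0
150 44 x -7.0 14.0 y -42.0 42.0
160 18 x -1.0 37.0 y -32.0 37.0
170 106 x -4.0 39.0 y -35.0 37.0
180 118 x -5.0 40.0 y -35.0 37.0
190 112 x -0.0 40.0 y -33.0 37.0
200 142 x -9.0 40.0 y -36.0 37.0
210 181 x 5.0 40.0 y -36.0 36.0
220 35 x 7.0 40.0 y -31.0 37.0
230 135 x -2.0 40.0 y -36.0 38.0
240 176 x -11.0 39.0 y -37.0 38.0
250 126 x -7.0 39.0 y -35.0 37.0
```

View pics/s8.png

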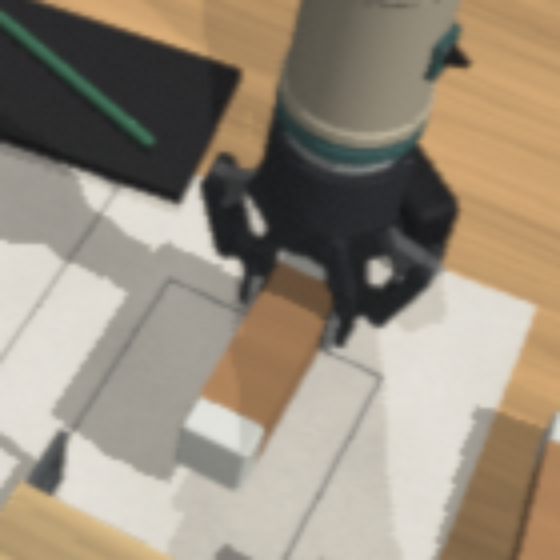

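Emit:
carry_out(rows=[1, 0.03, 0, -0.036, 0, 1, 0.05, 0, -0.036, 0, 1, 0.065, 0, -0.036, 0, 1, 0.075, 0, -0.036, 0, 1, 0.085, 0, -0.036, 0, 1, 0.095, 0, -0.036, 0, 1, 0.11, 0, -0.036, 0, 1, 0.11, 0, -0.036, 0])

```text
time: 14.25
tcp_pos: [558.1, 196.4, -24.7]
eef_rot: [-1.209, 1.208, 1.207]
ft_force: [0.4, -0.1, -0.0]
grip_width: 39.3
```

Emit:
carry_out(rows=[1, 0.015, 0, 0, 0, 1, 0.03, 0, 0, 0, 1, 0.04, 0, 0, 0, 1, 0.04, 0, 0, 0])

```text
time: 14.75
tcp_pos: [596.9, 196.4, -24.9]
eef_rot: [-1.209, 1.21, 1.209]
ft_force: [-1.2, 0.5, -1.4]
grip_width: 39.1
```

```bash
python3 - <<'E'
from st import *
print(st())
p,d,m=cap('scene','scene9.png'); 
cv2.imwrite('pics/s9.png',cv2.cvtColor(cv2.resize(p[200:400,220:440],None,fx=3,fy=3),cv2.COLOR_RGB2BGR))
E
```

```text
t 14.75 tcp [596.9 196.4 -24.9] jaw-ang 90.0  xax [-0. -0. -1.] F [-1.2  0.5 -1.4] w 39.1 q [-0.34  0.88 -0.03  1.72  0.05  0.54  1.17]
```

View pics/s9.png

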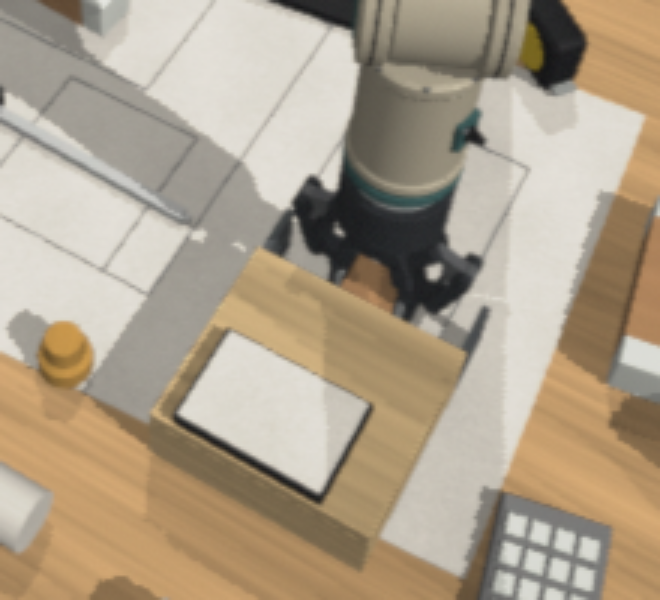

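Emit:
carry_out(rows=[-0.35, 0, 0, 0, 0, -0.35, 0, 0, 0, 0, -0.35, 0, 0, 0, 0, -0.35, 0, 0, 0.06, 0, 1, -0.06, 0, 0.06, 0, 1, -0.07, 0, 0.06, 0, 1, -0.07, 0, 0.06, 0, 1, -0.07, 0, 0.06, 0, 1, -0.07, 0, 0.06, 0, 1, -0.07, 0, 0.008, 0])

```text
time: 16.05
tcp_pos: [531.8, 198.0, -14.5]
eef_rot: [-1.21, 1.2, 1.203]
ft_force: [1.2, -0.4, -0.4]
grip_width: -0.2
```

```bash
python3 - <<'E'
from st import *
print(st())
p,d,m=cap('wrist','w10.png') 
E
```

```text
t 16.05 tcp [531.8 198.  -14.5] jaw-ang 89.9  xax [ 0.009  0.004 -1.   ] F [ 1.2 -0.4 -0.4] w -0.2 q [-0.39  0.81 -0.02  1.91  0.05  0.42  1.12]
```

View pics/w10.png

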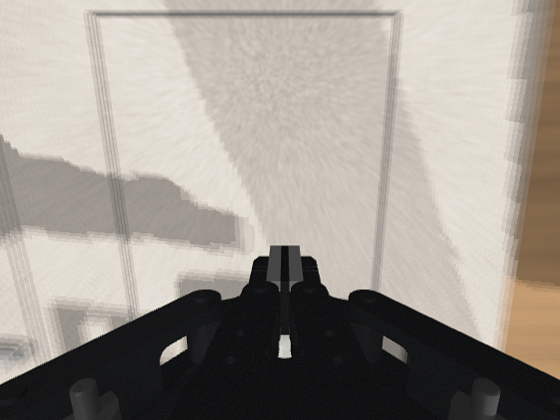

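Emit:
carry_out(rows=[1, 0.02, 0, 0, 0, 1, 0.035, 0, 0, 0, 1, 0.05, 0, 0, 0, 1, 0.06, 0, 0, 0, 1, 0.07, 0, 0, 0, 1, 0.07, 0, 0, 0])

```text
time: 16.85
tcp_pos: [597.7, 196.4, -16.6]
eef_rot: [-1.209, 1.209, 1.208]
ft_force: [-0.1, -0.6, -1.1]
grip_width: -0.1
```

Emit:
carry_out(rows=[1, 0.004, 0, 0, 0, 1, 0.006, 0, 0, 0, 1, 0.006, 0, 0, 0])

```text
time: 17.23
tcp_pos: [602.9, 196.6, -16.8]
eef_rot: [-1.209, 1.209, 1.209]
ft_force: [0.1, -0.8, 1.0]
grip_width: -0.0
```

Emit:
carry_out(rows=[1, 0.002, 0, 0, 0, 1, 0.003, 0, 0, 0, 1, 0.003, 0, 0, 0])

```text
time: 17.6
tcp_pos: [603.6, 196.5, -17.0]
eef_rot: [-1.208, 1.213, 1.212]
ft_force: [-5.4, -0.0, 3.4]
grip_width: -0.1
```

```bash
python3 - <<'E'
from st import *
print(st())
p,d,m=cap('scene'); P=pts(m,d)
s=(P[...,0]>540)&(P[...,0]<640)&(P[...,1]>175)&(P[...,1]<220)&(P[...,2]>33)&(P[...,2]<46); q=P[s]; print(len(q), q.min(0) if len(q) else '')
cv2.imwrite('pics/s11.png',cv2.cvtColor(cv2.resize(p[200:400,220:440],None,fx=3,fy=3),cv2.COLOR_RGB2BGR))
E
```

```text
t 17.60 tcp [603.6 196.5 -17. ] jaw-ang -90.0  xax [-0.004 -0.001 -1.   ] F [-5.4 -0.   3.4] w -0.1 q [-0.34  0.88 -0.04  1.7   0.05  0.57  1.17]
16 [599.40627219 184.03327117  34.08475361]
```

View pics/s11.png

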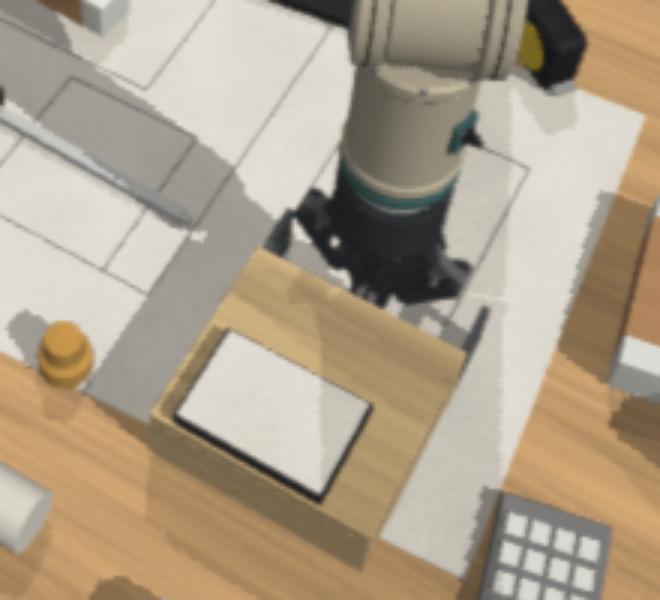

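Home contact: 5 N at TCP x=603.6, so the tube's rear end is at about x=615, as it should be. Next is the tube by the hat.

Emit:
carry_out(rows=[1, -0.05, 0, 0.02, 0, 1, -0.09, 0, 0.05, 0, -1, -0.155, 0.175, 0.08, 8.2, -1, -0.155, 0.175, 0.08, 8.2, -1, -0.155, 0.175, 0.08, 8.2, -1, -0.155, 0.175, 0.08, 8.2, -1, -0.155, 0.175, 0.08, 8.2, -1, -0.155, 0.175, 0.08, 8.2, -1, -0.155, 0.175, 0.08, 8.2])

```text
time: 18.77
tcp_pos: [451.8, 369.8, 63.0]
eef_rot: [-1.312, 1.14, 1.311]
ft_force: [0.3, 1.1, 0.0]
grip_width: 85.1
```

```bash
python3 - <<'E'
from st import *
from seg import *
print(st())
for n in ['top','scene']:
    p,d,m=cap(n,n+'12.png'); P=pts(m,d)
    for t in tubes(p=p,d=d,m=m): print(n,'tube',np.round(t[0],1),[round(float(v),1) for v in t[1:]])
    s=(P[...,0]>540)&(P[...,0]<622)&(P[...,1]>170)&(P[...,1]<225)&(P[...,2]>33)&(P[...,2]<46); q=P[s]; print(len(q), q.min(0),q.max(0) if len(q) else '')
E
```

```text
t 18.77 tcp [451.8 369.8  63. ] jaw-ang -82.0  xax [ 0.    -0.001 -1.   ] F [0.3 1.1 0. ] w 85.1 q [-0.72  0.71 -0.03  1.82  0.03  0.62  0.94]
top tube [ 457.6 -181.3] [150.1, 40.0, 86.1, 39.6]
59 [613.38662905 178.19313503  33.38971978] [621.11531946 215.81028773  43.00390511]
scene tube [ 458.6 -181.8] [152.0, 44.9, 86.2, 40.7]
scene tube [488.9 376. ] [152.5, 40.8, 7.8, 40.7]Traceback (most recent call last):
  File "<stdin>", line 7, in <module>
    return umr_minimum(a, axis, None, out, keepdims, initial, where)
ValueError: zero-size array to reduction operation minimum which has no identity
```

View pics/top12.png

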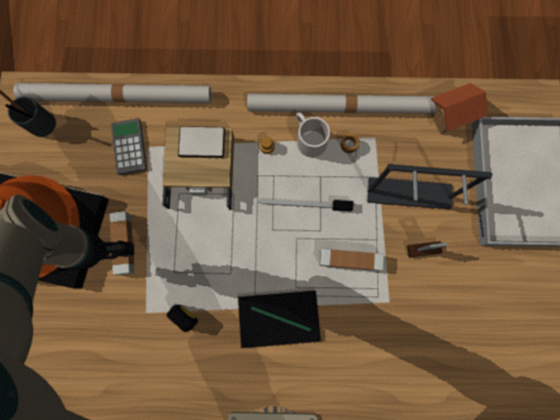

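The top view shows the middle tube sticking out about 10 mm under the shelf front. Now I grip tube 1, opened only to about 62 mm because of the hat.

Emit:
carry_out(rows=[-0.45, -0.001, 0.0005, 0, 0, -0.45, -0.001, 0.0005, 0, 0, -0.45, -0.001, 0.0005, -0.05, 0, -0.45, -0.001, 0.0005, -0.08, 0, -0.45, -0.001, 0.0005, -0.092, 0, -0.45, -0.001, 0.0005, -0.092, 0, 1, -0.001, 0.0005, -0.092, 0, 1, -0.001, 0.0005, -0.092, 0, 1, -0.001, 0.0005, -0.092, 0, 1, -0.001, 0.0005, -0.092, 0], force=60)

```text
time: 20.12
tcp_pos: [450.8, 372.9, -27.3]
eef_rot: [-1.313, 1.135, 1.313]
ft_force: [0.3, -0.3, 7.6]
grip_width: 39.0
```

Emit:
carry_out(rows=[1, 0, 0, 0.03, 0, 1, -0.003, -0.06, 0.03, -8.2, 1, -0.003, -0.1234, 0.03, -8.2, 1, -0.003, -0.1234, 0.03, -8.2, 1, -0.003, -0.1234, 0.03, -8.2, 1, -0.003, -0.1234, 0.03, -8.2, 1, -0.003, -0.1234, 0.03, -8.2])

```text
time: 21.0
tcp_pos: [446.7, 250.2, 1.2]
eef_rot: [-1.21, 1.208, 1.211]
ft_force: [0.8, -0.1, -1.5]
grip_width: 39.5
```

```bash
python3 - <<'E'
from st import *
from seg import *
print(st())
for n in ['top','scene']:
    p,d,m=cap(n,n+'13.png'); P=pts(m,d);H=P[...,2]
    s=(P[...,0]>480)&(P[...,0]<600)&(abs(P[...,1]-248)<40)&(H>25)&(H<130)
    q=P[s]; q=q[q[:,2]>np.percentile(q[:,2],70)-8]; print(n,len(q),np.median(q[:,2]),longax(rect(q)[0]),q.min(0),q.max(0))
E
```

```text
t 21.00 tcp [446.7 250.2   1.2] jaw-ang -89.9  xax [ 0.     0.001 -1.   ] F [ 0.8 -0.1 -1.5] w 39.5 q [-0.55  0.75 -0.02  2.04  0.03  0.35  0.98]
top 539 67.49470176507805 (array([519.63891602, 250.77458191]), np.float32(76.64901), np.float32(40.471886), np.float32(-0.34973145)) [481.26696806 230.49457537  60.36669628] [557.91168669 271.09008777  72.95401573]
scene 614 69.0331499164514 (array([520.81390381, 249.09638977]), np.float32(81.5518), np.float32(39.506817), np.float32(0.06491089)) [480.03333806 229.33948014  61.45729201] [561.58381772 268.87371779  73.7754181 ]
```

Emit:
carry_out(rows=[1, 0.02, -0.0017, -0.026, 0, 1, 0.045, -0.0017, -0.026, 0, 1, 0.055, -0.0017, -0.026, 0, 1, 0.06, -0.0017, -0.026, 0, 1, 0.065, -0.0017, -0.026, 0, 1, 0.075, -0.0017, -0.026, 0, 1, 0.085, -0.0017, -0.026, 0, 1, 0.095, -0.0017, -0.026, 0, 1, 0.11, -0.0017, -0.026, 0, 1, 0.11, -0.0017, -0.026, 0])

```text
time: 22.35
tcp_pos: [558.5, 246.6, -24.7]
eef_rot: [-1.209, 1.209, 1.207]
ft_force: [0.7, -0.0, -2.0]
grip_width: 39.1
```

```bash
python3 - <<'E'
from st import *
print(st())
p,d,m=cap('scene'); cv2.imwrite('pics/s14.png',cv2.cvtColor(cv2.resize(p[200:400,250:470],None,fx=3,fy=3),cv2.COLOR_RGB2BGR))
E
```

```text
t 22.35 tcp [558.5 246.6 -24.7] jaw-ang 89.9  xax [ 0.002  0.    -1.   ] F [ 0.7 -0.  -2. ] w 39.1 q [-0.44  0.87 -0.03  1.77  0.05  0.5   1.06]
```

View pics/s14.png

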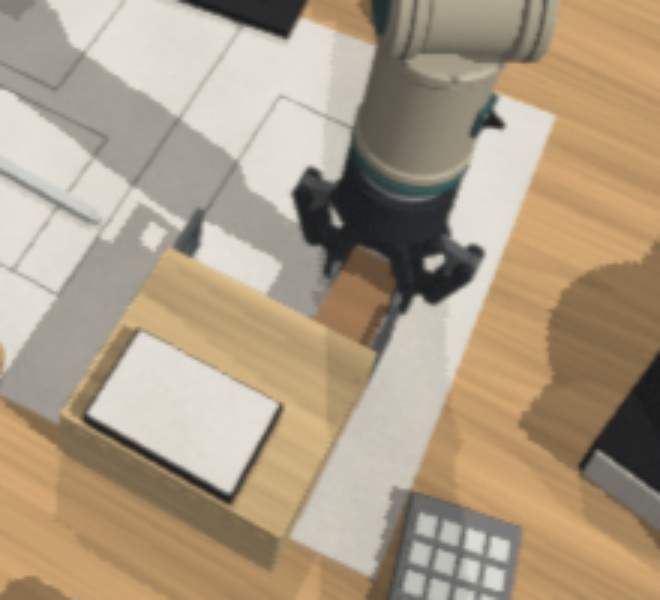

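Emit:
carry_out(rows=[1, 0, 0.0017, 0, 0, -0.4, 0, 0.0017, 0, 0, -0.4, 0, 0.0017, 0, 0, -0.4, 0, 0.0017, 0.03, 0, -0.4, 0, 0.0017, 0.06, 0, 1, -0.06, 0.0017, 0.06, 0, 1, -0.066, 0.0017, 0.06, 0, 1, -0.066, 0.0017, 0.06, 0, 1, -0.066, 0.0017, 0.06, 0, 1, -0.066, 0.0017, 0.01, 0])

```text
time: 23.65
tcp_pos: [496.1, 250.6, -12.6]
eef_rot: [-1.209, 1.2, 1.204]
ft_force: [1.0, 0.5, -0.5]
grip_width: -0.0
```

```bash
python3 - <<'E'
from st import *
from seg import *
print(st())
p,d,m=cap('scene'); P=pts(m,d);H=P[...,2]
s=(P[...,0]>500)&(P[...,0]<610)&(abs(P[...,1]-248)<35)&(H>34)&(H<46)
q=P[s];print(len(q),longax(rect(q)[0]),q.min(0),q.max(0))
p,d,m=cap('wrist','w15.png')
E
```

```text
t 23.65 tcp [496.1 250.6 -12.6] jaw-ang 89.9  xax [ 0.009  0.005 -1.   ] F [ 1.   0.5 -0.5] w -0.0 q [-0.5   0.8  -0.03  1.94  0.05  0.39  1.01]
735 (array([555.21636963, 252.86430359]), np.float32(109.4861), np.float32(48.041603), np.float32(-0.64671326)) [500.28533195 228.35113252  34.44779774] [609.92417421 276.50241742  45.97743074]
```

View pics/w15.png

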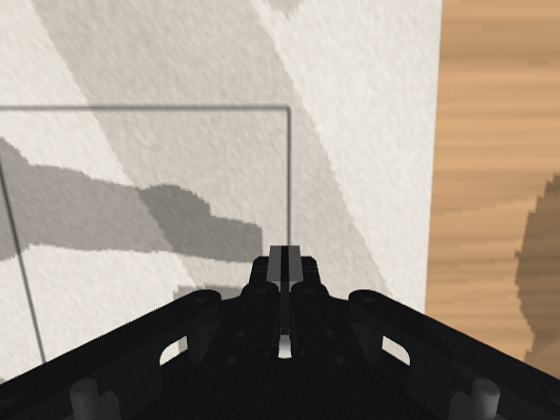

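Emit:
carry_out(rows=[1, 0.015, 0, -0.001, 0, 1, 0.03, 0, -0.001, 0, 1, 0.045, 0, -0.001, 0, 1, 0.06, 0, -0.001, 0, 1, 0.075, 0, -0.001, 0, 1, 0.085, 0, -0.001, 0, 1, 0.095, 0, -0.001, 0, 1, 0.105, 0, -0.001, 0, 1, 0.109, 0, -0.001, 0, 1, 0.109, 0, -0.001, 0])

```text
time: 25.0
tcp_pos: [600.1, 248.6, -15.9]
eef_rot: [-1.209, 1.209, 1.209]
ft_force: [0.1, -0.7, 0.2]
grip_width: 0.3
```

Emit:
carry_out(rows=[1, 0.003, 0, 0, 0, 1, 0.004, 0, 0, 0, 1, 0.004, 0, 0, 0])

```text
time: 25.38
tcp_pos: [603.7, 248.7, -15.9]
eef_rot: [-1.209, 1.209, 1.209]
ft_force: [-0.8, 0.4, 0.1]
grip_width: 0.1
```

Emit:
carry_out(rows=[1, 0.0015, 0, 0, 0, 1, 0.002, 0, 0, 0, 1, 0.002, 0, 0, 0])

```text
time: 25.75
tcp_pos: [603.6, 248.6, -15.9]
eef_rot: [-1.208, 1.213, 1.212]
ft_force: [-6.0, 0.1, 4.3]
grip_width: -0.1
```

Tube 1 is home too (6 N at x=603.6). Now for the third tube.

Emit:
carry_out(rows=[1, -0.05, 0, 0.02, 0, 1, -0.09, 0, 0.06, 0, -1, -0.145, -0.06, 0.09, -10, -1, -0.145, -0.392, 0.09, -93.9, -1, -0.145, -0.392, 0.09, -93.9, -1, -0.145, -0.392, 0.09, -93.9, -1, -0.145, -0.392, 0.09, -93.9, -1, -0.145, -0.392, 0.09, -93.9, -1, -0.145, -0.392, 0.09, -93.9, -1, -0.145, -0.392, 0.09, -93.9])

```text
time: 27.0
tcp_pos: [461.5, -148.4, 74.9]
eef_rot: [-0.058, 1.567, 0.053]
ft_force: [-0.6, 0.7, 0.1]
grip_width: 85.5
```

Emit:
carry_out(rows=[-1, 0, 0, 0, -13, -1, 0, 0, 0, -13, -1, 0, 0, 0, -13])

```text
time: 27.38
tcp_pos: [461.2, -143.4, 74.3]
eef_rot: [0.11, 1.567, -0.111]
ft_force: [0.2, 0.2, 0.7]
grip_width: 85.3
```

```bash
python3 - <<'E'
from st import *
from seg import *
print(st())
for n in ['top','scene']:
    p,d,m=cap(n,n+'16.png'); P=pts(m,d)
    for t in tubes(p=p,d=d,m=m): print(n,'tube',np.round(t[0],1),[round(float(v),1) for v in t[1:]])
    for y in(196.5,248.5):
        s=(P[...,0]>540)&(P[...,0]<622)&(abs(P[...,1]-y)<25)&(P[...,2]>33)&(P[...,2]<46); q=P[s]; print(len(q), q.min(0),q.max(0)) if len(q) else 0
p,d,m=cap('wrist','w16.png')
E
```

```text
t 27.38 tcp [ 461.2 -143.4   74.3] jaw-ang -8.0  xax [ 0.001 -0.    -1.   ] F [0.2 0.2 0.7] w 85.3 q [ 0.01  0.61  0.34  2.09 -0.41  0.5   0.52]
55 [613.6909603  178.47555581  33.0551882 ] [621.98338452 215.50534889  43.41945195]
72 [578.66806868 230.34978598  34.1198105 ] [621.93987792 273.21589415  43.48179323]
```

View pics/w16.png

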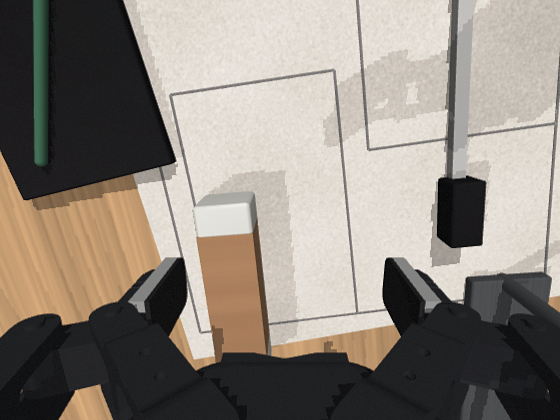

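View pics/scene16.png

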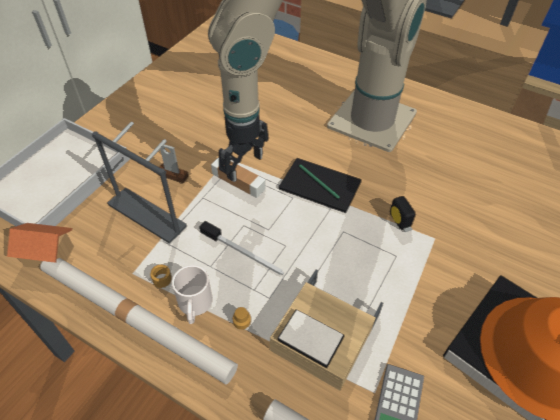

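The tube now sits left of the jaws' centre (column 230), so it has been knocked. I'll measure it again with the wrist depth.

```bash
cat > wt.py <<'E'
from st import *
from seg import *
def wtube(x0,y0,r=130,lo=33,hi=46):
    for n in('wrist','top','scene'):
        p,d,m=cap(n); P=pts(m,d); H=P[...,2]
        s=(abs(P[...,0]-x0)<r)&(abs(P[...,1]-y0)<r)&(H>lo)&(H<hi)
        if n=='wrist': s[255:]=False
        s=cv2.morphologyEx(s.astype(np.uint8),cv2.MORPH_OPEN,np.ones((3,3)))
        nl,lab,stt,_=cv2.connectedComponentsWithStats(s)
        for i in range(1,nl):
            if stt[i,4]<100: continue
            q=P[lab==i]; c,l,w,a=longax(rect(q)[0]); print(n,len(q),'c',c.round(1),'l %.1f w %.1f a %.1f'%(l,w,a),'z %.1f'%np.median(q[:,2]),'min',q.min(0).round(),'max',q.max(0).round())
if __name__=='__main__':
    print(st()); wtube(455,-180)
E
python3 wt.py
```

```text
t 27.52 tcp [ 461.  -143.3   74.3] jaw-ang -8.1  xax [ 0.  0. -1.] F [ 0.4 -0.3 -0.1] w 85.3 q [ 0.02  0.61  0.34  2.09 -0.41  0.5   0.51]
wrist 3055 c [ 418.8 -146. ] l 40.1 w 38.8 a -4.3 z 40.4 min [ 398. -167.   33.] max [ 440. -126.   43.]
scene 399 c [ 417.5 -172.1] l 92.7 w 42.5 a 84.3 z 40.9 min [ 393. -217.   33.] max [ 441. -127.   45.]
```

Emit:
carry_out(rows=[-1, -0.05, -0.108, 0, 3.5, -1, -0.05, -0.108, 0, 3.5, -1, -0.05, -0.108, 0, 3.5, -1, -0.05, -0.108, 0, 3.5])

```text
time: 28.18
tcp_pos: [410.8, -251.1, 74.2]
eef_rot: [0.066, 1.57, -0.064]
ft_force: [0.7, 0.6, -0.4]
grip_width: 85.0
```

```bash
python3 - <<'E'
from wt import *
print(st()); wtube(415,-195); cap('wrist','w17.png')
E
```

```text
t 28.18 tcp [ 410.8 -251.1   74.2] jaw-ang -4.7  xax [ 0.     0.001 -1.   ] F [ 0.7  0.6 -0.4] w 85.0 q [ 0.29  0.6   0.29  2.09 -0.35  0.49  0.77]
wrist 14498 c [ 415.3 -201.8] l 150.0 w 39.9 a 86.5 z 40.5 min [ 391. -277.   36.] max [ 440. -126.   43.]
top 966 c [ 415.3 -195.6] l 138.8 w 39.6 a 86.8 z 39.6 min [ 392. -264.   34.] max [ 437. -125.   45.]
scene 720 c [ 415.5 -200.9] l 153.2 w 43.8 a 85.9 z 40.9 min [ 393. -278.   33.] max [ 441. -125.   46.]
```

View pics/w17.png

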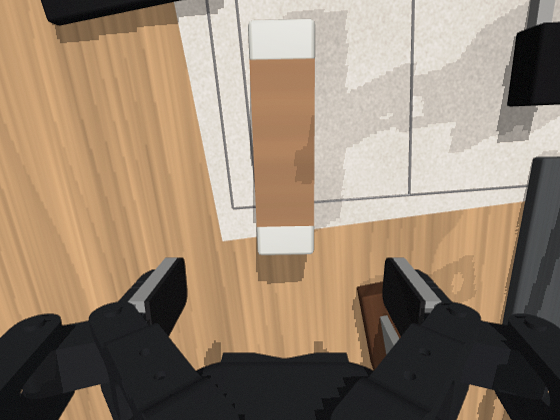

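Emit:
carry_out(rows=[-1, 0.0014, -0.0004, -0.05, 1.1, -1, 0.0014, -0.0004, -0.09, 1.1, -1, 0.0014, -0.0004, -0.1, 1.1, -1, 0.0014, -0.0004, -0.1, 1.1, 1, 0.0014, -0.0004, -0.1, 1.1, 1, 0.0014, -0.0004, -0.1, 1.1, 1, 0.0014, -0.0004, -0.1, 1.1, 1, 0.0014, -0.0004, -0.1, 1.1, 1, 0.0014, -0.0004, -0.1, 1.1], force=70)

```text
time: 29.5
tcp_pos: [413.0, -252.1, -24.6]
eef_rot: [0.049, 1.568, -0.05]
ft_force: [-1.1, 0.2, 7.6]
grip_width: 39.1
```

```bash
python3 st.py
```

```text
t 29.50 tcp [ 413.  -252.1  -24.6] jaw-ang -3.6  xax [ 0.002 -0.001 -1.   ] F [-1.1  0.2  7.6] w 39.1 q [ 0.39  0.79  0.15  2.13 -0.44  0.25  0.87]
```

Emit:
carry_out(rows=[1, 0, 0, 0.05, 0, 1, 0.02, 0.03, 0.06, -10, 1, 0.033, 0.3965, 0.06, -86.4, 1, 0.033, 0.3965, 0.06, -86.4, 1, 0.033, 0.3965, 0.06, -86.4, 1, 0.033, 0.3965, 0.06, -86.4, 1, 0.033, 0.3965, 0.06, -86.4, 1, 0.033, 0.3965, 0.06, -86.4, 1, 0.033, 0.3965, 0.06, -86.4, 1, 0.033, 0.3965, 0.06, -86.4])

```text
time: 30.75
tcp_pos: [444.9, 145.5, 34.3]
eef_rot: [1.207, 1.21, -1.207]
ft_force: [0.0, -1.0, -0.3]
grip_width: 38.9
```

Emit:
carry_out(rows=[1, 0, 0, 0, 0, 1, 0, 0, 0, 0, 1, 0, 0, 0, 0])

```text
time: 31.12
tcp_pos: [445.4, 144.1, 34.4]
eef_rot: [1.21, 1.209, -1.21]
ft_force: [-1.0, -0.4, -0.5]
grip_width: 38.7
```

```bash
python3 - <<'E'
from wt import *
print(st()); wtube(510,146,80,60,100)
p,d,m=cap('top','top18.png')
E
```

```text
t 31.12 tcp [445.4 144.1  34.4] jaw-ang 89.9  xax [ 0.  0. -1.] F [-1.  -0.4 -0.5] w 38.7 q [-0.84  0.79  0.74  2.16 -1.02  0.59 -0.91]
wrist 14653 c [505.1 144.4] l 86.2 w 39.8 a 0.3 z 99.2 min [462. 124.  97.] max [548. 164. 100.]
wrist 211 c [546.2 133. ] l 8.3 w 3.7 a 87.8 z 99.2 min [544. 129.  98.] max [548. 137. 100.]
wrist 149 c [544.6 127.4] l 6.6 w 4.1 a -5.6 z 99.1 min [541. 125.  98.] max [548. 130. 100.]
wrist 122 c [541.  157.8] l 5.4 w 3.4 a 19.2 z 99.2 min [538. 155.  98.] max [544. 160. 100.]
wrist 384 c [537.9 130.5] l 12.6 w 6.1 a -72.0 z 99.2 min [535. 125.  97.] max [543. 137. 100.]
wrist 260 c [535.2 161.4] l 9.4 w 5.7 a -48.5 z 99.3 min [531. 156.  98.] max [538. 164. 100.]
wrist 173 c [531.3 143.7] l 7.1 w 5.2 a 0.1 z 99.2 min [528. 141.  98.] max [535. 146. 100.]
wrist 226 c [485.3 161. ] l 9.4 w 5.8 a 0.7 z 99.3 min [481. 158.  98.] max [490. 164. 100.]
wrist 215 c [461.5 125.1] l 14.9 w 8.2 a 28.7 z 98.9 min [456. 118.  78.] max [470. 131. 100.]
wrist 120 c [460.7 164.8] l 12.4 w 4.0 a -36.9 z 87.5 min [456. 161.  78.] max [466. 170. 100.]
top 372 c [519.4 145.4] l 96.4 w 39.7 a 0.4 z 97.1 min [471. 126.  60.] max [568. 166. 100.]
scene 352 c [514.3 162.3] l 130.2 w 37.2 a -17.2 z 83.6 min [447. 126.  61.] max [573. 177. 100.]
```

View pics/top18.png

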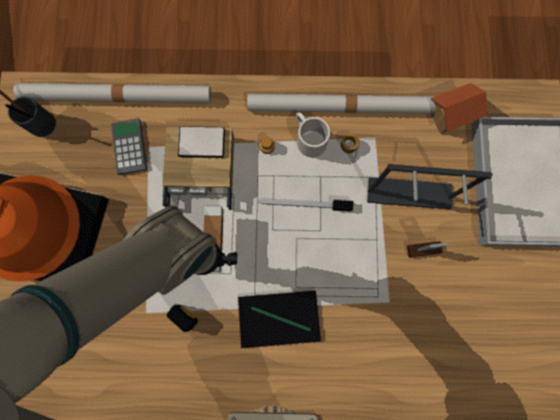

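Emit:
carry_out(rows=[1, 0, 0, -0.05, 0, 1, 0.02, 0, -0.056, 0, 1, 0.035, 0, -0.056, 0, 1, 0.045, 0, -0.056, 0, 1, 0.055, 0, -0.056, 0, 1, 0.065, 0, -0.056, 0, 1, 0.08, 0, -0.056, 0, 1, 0.095, 0, -0.056, 0, 1, 0.112, 0, -0.056, 0, 1, 0.112, 0, -0.056, 0])

```text
time: 32.58
tcp_pos: [558.5, 144.6, -21.7]
eef_rot: [1.209, 1.208, -1.208]
ft_force: [0.1, 0.4, -1.8]
grip_width: 38.7
```

```bash
python3 - <<'E'
from st import *
print(st())
p,d,m=cap('scene'); cv2.imwrite('pics/s19.png',cv2.cvtColor(cv2.resize(p[180:400,220:440],None,fx=3,fy=2.7),cv2.COLOR_RGB2BGR))
E
```

```text
t 32.58 tcp [558.5 144.6 -21.7] jaw-ang -90.0  xax [ 0.002 -0.    -1.   ] F [ 0.1  0.4 -1.8] w 38.7 q [-0.69  0.95  0.65  1.88 -0.95  0.65 -1.01]
```

View pics/s19.png

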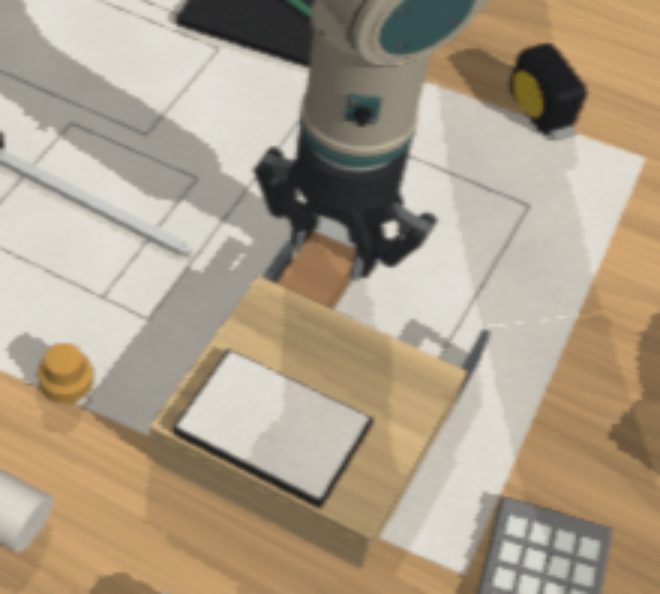

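Emit:
carry_out(rows=[-0.4, 0, 0, 0, 0, -0.4, 0, 0, 0, 0, -0.4, 0, 0, 0, 0, -0.4, 0, 0, 0.03, 0, -0.4, 0, 0, 0.06, 0, 1, -0.055, 0, 0.06, 0, 1, -0.055, 0, 0.06, 0, 1, -0.055, 0, 0.06, 0, 1, -0.055, 0, 0.02, 0, 1, -0.055, 0, 0.005, 0])

```text
time: 33.88
tcp_pos: [502.3, 144.7, -18.4]
eef_rot: [1.208, 1.21, -1.21]
ft_force: [-0.3, 0.4, 0.5]
grip_width: 0.3
```

Emit:
carry_out(rows=[1, 0.015, 0, 0, 0, 1, 0.03, 0, 0, 0, 1, 0.045, 0, 0, 0, 1, 0.06, 0, 0, 0, 1, 0.075, 0, 0, 0, 1, 0.085, 0, 0, 0, 1, 0.094, 0, 0, 0, 1, 0.098, 0, 0, 0, 1, 0.098, 0, 0, 0])

```text
time: 35.0
tcp_pos: [600.4, 144.7, -16.8]
eef_rot: [1.209, 1.209, -1.209]
ft_force: [-0.1, -0.0, 0.9]
grip_width: 0.0
```

Emit:
carry_out(rows=[1, 0.002, 0, 0, 0, 1, 0.003, 0, 0, 0, 1, 0.003, 0, 0, 0])

```text
time: 35.38
tcp_pos: [603.2, 144.8, -16.8]
eef_rot: [1.209, 1.209, -1.209]
ft_force: [-0.3, 1.1, 0.3]
grip_width: -0.0
```

Emit:
carry_out(rows=[1, 0.001, 0, 0, 0, 1, 0.002, 0, 0, 0, 1, 0.002, 0, 0, 0])

```text
time: 35.75
tcp_pos: [603.7, 144.9, -17.0]
eef_rot: [1.208, 1.212, -1.211]
ft_force: [-4.7, 0.1, 3.8]
grip_width: 0.1
```

All three tubes have made contact at home. Backing off to check them and measure the keeper.

Emit:
carry_out(rows=[1, -0.05, 0, 0.02, 0, 1, -0.08, 0, 0.06, 0, -1, -0.08, -0.05, 0.12, 10, -1, -0.04, -0.25, 0.12, 90, -1, -0.04, -0.25, 0.12, 90, -1, -0.04, -0.25, 0.12, 90, -1, -0.04, -0.25, 0.12, 90, -1, -0.04, -0.25, 0.12, 90, -1, -0.04, -0.25, 0.12, 90, -1, -0.04, -0.25, 0.12, 90])

```text
time: 37.0
tcp_pos: [566.2, -106.0, 103.5]
eef_rot: [0.061, 1.568, -0.062]
ft_force: [-0.3, 1.1, -0.1]
grip_width: 85.5
```

```bash
cat > kp.py <<'E'
from wt import *
def keeper(n,save=None):
    p,d,m=cap(n,save); P=pts(m,d); H=P[...,2]; hsv=cv2.cvtColor(p,cv2.COLOR_RGB2HSV)
    reg=(P[...,0]>500)&(P[...,0]<680)&(P[...,1]>-240)&(P[...,1]<112)
    if n=='wrist': reg[255:]=False
    s=(reg&(H>19)&(H<31)&(hsv[...,2]<70)).astype(np.uint8); s=cv2.morphologyEx(s,cv2.MORPH_OPEN,np.ones((3,3)))
    nl,lab,stt,_=cv2.connectedComponentsWithStats(s)
    if nl>1:
        i=1+np.argmax(stt[1:,4]); q=P[lab==i]; c,l,w,a=longax(rect(q)[0]); print(n,'handle',len(q),c.round(1),'l %.1f w %.1f a %.1f z %.1f'%(l,w,a,np.median(q[:,2])))
    s=(reg&(H>6)&(H<16)&(hsv[...,2]>80)).astype(np.uint8)
    nl,lab,stt,_=cv2.connectedComponentsWithStats(s)
    if nl>1:
        i=1+np.argmax(stt[1:,4]); q=P[lab==i]; c,l,w,a=longax(rect(q)[0]); print(n,'rod',len(q),c.round(1),'l %.1f w %.1f a %.1f z %.1f'%(l,w,a,np.median(q[:,2])),q.min(0).round(1),q.max(0).round(1))
        vx,vy,x0,y0=cv2.fitLine(q[:,:2].astype(np.float32),cv2.DIST_HUBER,0,.01,.01).ravel(); print('   line ang %.2f  x at y=0: %.1f'%(np.degrees(np.arctan2(vy,vx)),x0-y0*vx/vy))
if __name__=='__main__':
    print(st())
    for n in('top','scene','wrist'): keeper(n,n+'_k.png')
E
python3 - <<'E'
from kp import *
print(st())
for n in('top','scene','wrist'): keeper(n,n+'20.png')
p,d,m=cap('top'); P=pts(m,d)
for y in(144.5,196.5,248.5):
    s=(P[...,0]>540)&(P[...,0]<622)&(abs(P[...,1]-y)<20)&(P[...,2]>33)&(P[...,2]<46); q=P[s]; print(len(q), q.min(0),q.max(0)) if len(q) else 0
E
```

```text
t 37.00 tcp [ 566.2 -106.   103.5] jaw-ang -4.5  xax [ 0.002 -0.001 -1.   ] F [-0.3  1.1 -0.1] w 85.5 q [-0.1   0.67  0.37  1.83 -0.35  0.71  0.39]
top rod 56 [600.4  24.6] l 40.2 w 10.9 a 89.8 z 9.6 [594.9   4.4   6.2] [605.8  44.7  12.9]
   line ang -89.04  x at y=0: 600.8
scene handle 141 [ 595.2 -162.9] l 49.4 w 23.0 a 87.5 z 26.9
scene rod 365 [595.9 -48.3] l 186.2 w 18.7 a 87.8 z 10.7 [ 583.5 -141.4    6. ] [608.2  44.6  15.8]
   line ang 87.51  x at y=0: 601.2
wrist handle 540 [ 593.8 -146.2] l 23.5 w 15.3 a -3.2 z 26.4
wrist rod 2982 [598.1 -48.5] l 181.2 w 10.3 a 87.6 z 10.7 [ 589.5 -139.     6. ] [606.4  42.1  13.2]
   line ang 87.61  x at y=0: 600.0
59 [613.5556053  126.74038837  34.10619588] [621.97920169 164.36429602  43.85142147]
58 [613.77368645 178.88310313  33.07910788] [621.70103022 215.36353203  45.73520747]
59 [613.3224469  230.39497761  33.26806625] [621.98558997 266.65770351  42.65738412]
```

View pics/top20.png

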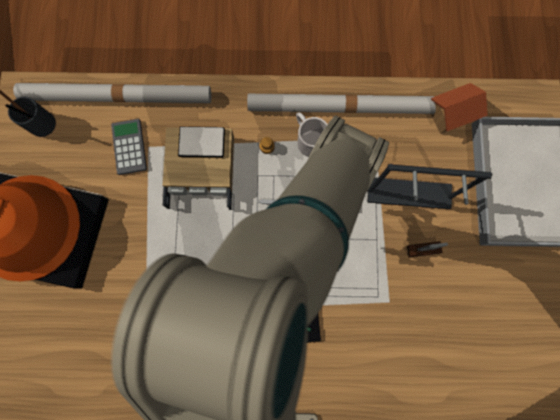

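View pics/wrist20.png

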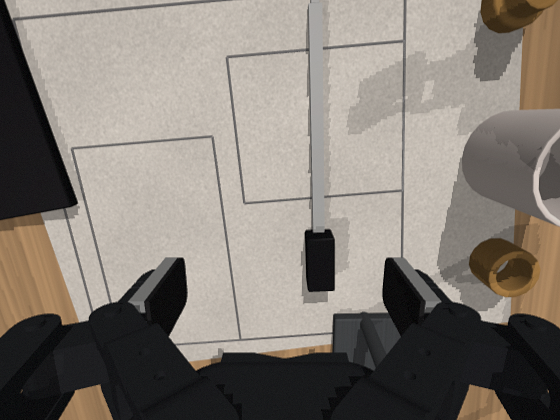

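The top view shows all three tube ends in line at the shelf front. The wrist view shows the keeper handle at (320,260) and the rod running up to (317,0). Its handle centre is (593.8,-163) with the axis at 87.6°.

Emit:
carry_out(rows=[-1, 0.028, -0.0575, -0.05, 2.1, -1, 0.028, -0.0575, -0.05, 2.1, -1, 0.028, -0.0575, -0.05, 2.1, -1, 0.028, -0.0575, -0.05, 2.1])

```text
time: 37.7
tcp_pos: [593.3, -161.3, 53.7]
eef_rot: [0.038, 1.57, -0.036]
ft_force: [0.2, 0.3, 0.1]
grip_width: 85.3
```

```bash
python3 - <<'E'
from kp import *
print(st())
for n in('scene','wrist'): keeper(n,n+'21.png')
E
```

```text
t 37.70 tcp [ 593.3 -161.3   53.7] jaw-ang -2.7  xax [ 0.     0.001 -1.   ] F [0.2 0.3 0.1] w 85.3 q [ 0.03  0.78  0.32  1.74 -0.36  0.68  0.5 ]
scene handle 154 [ 595.1 -162. ] l 48.2 w 23.2 a 86.7 z 26.7
scene rod 367 [596.4 -47.2] l 186.6 w 19.6 a 87.7 z 10.8 [ 582.9 -140.     6.1] [607.7  45.9  15.6]
   line ang 87.67  x at y=0: 600.9
wrist handle 2369 [ 593.4 -162. ] l 46.5 w 23.5 a 86.7 z 26.6
wrist rod 2871 [596.5 -82.7] l 113.3 w 9.8 a 87.6 z 10.8 [ 589.3 -139.3    8.1] [603.7 -26.   13.2]
   line ang 87.63  x at y=0: 600.1
```

View pics/wrist21.png

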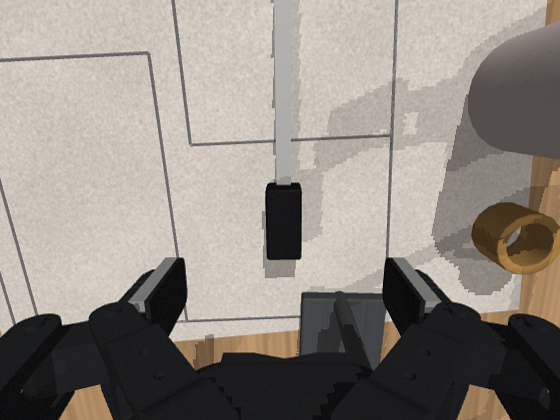

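Emit:
carry_out(rows=[-1, 0.0003, -0.001, -0.05, 0.2, -1, 0.0003, -0.001, -0.08, 0.2, -1, 0.0003, -0.001, -0.0855, 0.2, -1, 0.0003, -0.001, -0.0855, 0.2, 1, 0.0003, -0.001, -0.0855, 0.2, 1, 0.0003, -0.001, -0.0855, 0.2, 1, 0.0003, -0.001, -0.0855, 0.2, 1, 0.0003, -0.001, -0.0855, 0.2, 1, 0.0003, -0.001, -0.0855, 0.2, 1, 0.0003, -0.001, -0.0855, 0.2], force=80)

```text
time: 39.05
tcp_pos: [594.0, -164.0, -31.5]
eef_rot: [0.034, 1.569, -0.035]
ft_force: [0.7, -0.7, 5.2]
grip_width: 22.3
```

Emit:
carry_out(rows=[1, 0, 0, 0.015, 0, 1, 0.003, 0, 0.025, 2.4, 1, 0.003, 0.02, 0.025, 2.4, 1, 0.003, 0.03, 0.025, 2.4, 1, 0.003, 0.03, 0.025, 2.4, 1, 0.003, 0.03, 0.025, 2.4])

```text
time: 39.8
tcp_pos: [596.3, -134.0, -7.6]
eef_rot: [0.001, 1.571, -0.002]
ft_force: [-0.7, 0.3, -0.8]
grip_width: 22.5
```

```bash
python3 - <<'E'
from kp import *
print(st())
for n in('top','scene','wrist'):
    p,d,m=cap(n,n+'22.png'); P=pts(m,d);H=P[...,2]
    reg=(abs(P[...,0]-600)<40)&(P[...,1]>-120)&(P[...,1]<112)&(H>24)&(H<46)
    if n=='wrist': reg[255:]=False
    q=P[reg]
    if len(q)<30: continue
    vx,vy,x0,y0=cv2.fitLine(q[:,:2].astype(np.float32),cv2.DIST_HUBER,0,.01,.01).ravel()
    vz=np.polyfit(q[:,1],q[:,2],1)
    print(n,len(q),'ang %.2f x@0 %.1f x@77 %.1f'%(np.degrees(np.arctan2(vy,vx)),x0-y0*vx/vy,x0+(77-y0)*vx/vy),'ymax %.1f'%q[:,1].max(),'z@-100,0,77',np.polyval(vz,[-100,0,77]).round(1),'xspan',np.percentile(q[:,0],[2,98]).round(1))
    e=(P[...,1]>112)&(P[...,1]<125)&(P[...,0]>570)&(P[...,0]<622)&(H>5)&(H<56); q=P[e]; print('  plate',len(q),q.min(0).round(1),q.max(0).round(1))
p,d,m=cap('scene'); u,v=proj(m,[597,100,30])[0].astype(int); cv2.imwrite('pics/s22.png',cv2.cvtColor(cv2.resize(p[v-50:v+50,u-60:u+60],None,fx=6,fy=6,interpolation=cv2.INTER_CUBIC),cv2.COLOR_RGB2BGR))
E
```

```text
t 39.80 tcp [ 596.3 -134.    -7.6] jaw-ang -0.1  xax [-0.001 -0.001 -1.   ] F [-0.7  0.3 -0.8] w 22.5 q [ 0.01  0.86  0.27  1.77 -0.39  0.56  0.52]
scene 478 ang -89.33 x@0 598.5 x@77 597.6 ymax 75.1 z@-100,0,77 [34.5 33.3 32.4] xspan [589.9 608.2]
  plate 95 [577.5 114.2   6.7] [618.6 121.1  55. ]
wrist 5933 ang -89.82 x@0 596.4 x@77 596.2 ymax -25.3 z@-100,0,77 [35.7 33.6 31.9] xspan [589.3 604.2]Traceback (most recent call last):
  File "<stdin>", line 12, in <module>
    return umr_minimum(a, axis, None, out, keepdims, initial, where)
ValueError: zero-size array to reduction operation minimum which has no identity
```

View pics/wrist22.png

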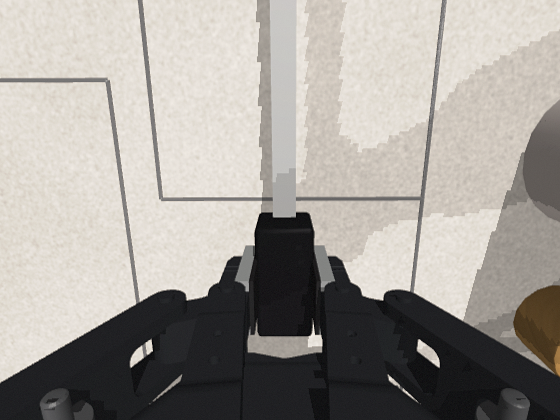

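Emit:
carry_out(rows=[1, 0.0007, 0.015, 0.002, 0.3, 1, 0.0007, 0.022, 0.002, 0.3, 1, 0.0007, 0.022, 0.002, 0.3, 1, 0.0007, 0.022, 0.002, 0.3])

```text
time: 40.45
tcp_pos: [597.3, -112.0, -5.2]
eef_rot: [-0.003, 1.571, 0.002]
ft_force: [0.4, 0.5, -0.3]
grip_width: 22.3
```

```bash
cat > eye.py <<'E'
from kp import *
print(st())
for n in('top','scene'):
    p,d,m=cap(n); P=pts(m,d);H=P[...,2]
    reg=(abs(P[...,0]-600)<40)&(P[...,1]>-120)&(P[...,1]<112)&(H>24)&(H<46); q=P[reg]
    if len(q)>30:
        vx,vy,x0,y0=cv2.fitLine(q[:,:2].astype(np.float32),cv2.DIST_HUBER,0,.01,.01).ravel(); vz=np.polyfit(q[:,1],q[:,2],1)
        print(n,len(q),'ang %.2f x@77 %.1f x@100 %.1f'%(np.degrees(np.arctan2(vy,vx)),x0+(77-y0)*vx/vy,x0+(100-y0)*vx/vy),'ymax %.1f'%q[:,1].max(),'z@-70,0,77',np.polyval(vz,[-70,0,77]).round(1))
    for lo,hi in((112,124),(268,282)):
        e=(P[...,1]>lo)&(P[...,1]<hi)&(P[...,0]>570)&(P[...,0]<622)&(H>44)&(H<56); q=P[e]; 
        if len(q): print('  plate top',len(q),q.min(0).round(1),q.max(0).round(1))
    u,v=proj(m,[597,100,30])[0].astype(int); k=70 if n=='scene' else 60
    cv2.imwrite('pics/eye_%s_%d.png'%(n,int(robot.get_obs()['time']*10)),cv2.cvtColor(cv2.resize(p[v-50:v+50,u-60:u+60],None,fx=6,fy=6,interpolation=cv2.INTER_CUBIC),cv2.COLOR_RGB2BGR))
E
python3 eye.py; ls pics | grep eye
```

```text
t 40.45 tcp [ 597.3 -112.    -5.2] jaw-ang 0.2  xax [ 0. -0. -1.] F [ 0.4  0.5 -0.3] w 22.3 q [-0.03  0.86  0.27  1.78 -0.4   0.56  0.5 ]
  plate top 52 [579.1 271.   44.2] [621.8 278.5  53.7]
scene 504 ang -88.67 x@77 597.4 x@100 596.9 ymax 97.9 z@-70,0,77 [37.  36.1 35. ]
  plate top 57 [578.1 114.5  45. ] [619.2 121.4  54.3]
  plate top 53 [579.3 270.5  45. ] [619.  276.5  55.2]
eye_scene_405.png
eye_top_405.png
```

View pics/eye_scene_405.png

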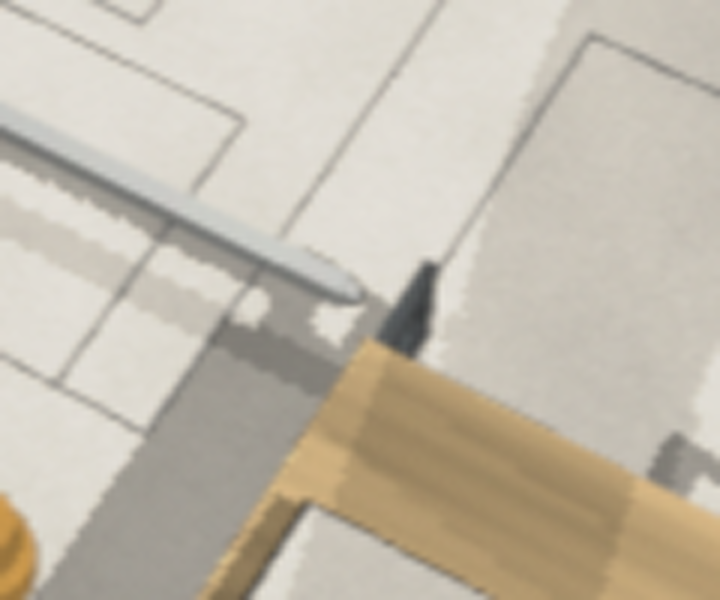

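Emit:
carry_out(rows=[1, 0, 0.008, 0, 0, 1, 0.016, 0, 0, 1, 0.024, 0, 0, 0, 1, 0, 0.032, 0, 0])

```text
$.rows: bad value
```

Emit:
carry_out(rows=[1, 0, 0.008, 0, 0, 1, 0, 0.016, 0, 0, 1, 0, 0.024, 0, 0, 1, 0, 0.032, 0, 0, 1, 0, 0.04, 0, 0, 1, 0, 0.04, 0, 0])

```text
time: 41.3
tcp_pos: [597.3, -70.5, -5.4]
eef_rot: [-0.003, 1.571, 0.004]
ft_force: [1.1, -0.2, -1.7]
grip_width: 22.5
```

```bash
python3 eye.py; ls pics | grep eye_scene
```

```text
t 41.30 tcp [597.3 -70.5  -5.4] jaw-ang 0.3  xax [-0.     0.001 -1.   ] F [ 1.1 -0.2 -1.7] w 22.5 q [-0.1   0.85  0.28  1.8  -0.41  0.55  0.45]
  plate top 6 [616.5 271.6  48.1] [621.9 276.9  50.6]
scene 444 ang -88.52 x@77 598.1 x@100 597.5 ymax 111.1 z@-70,0,77 [37.1 36.3 35.5]
  plate top 55 [578.3 114.1  44.5] [618.5 121.1  53.7]
  plate top 52 [579.3 270.6  47.4] [618.7 276.4  54.4]
eye_scene_405.png
eye_scene_414.png
```

View pics/eye_scene_414.png

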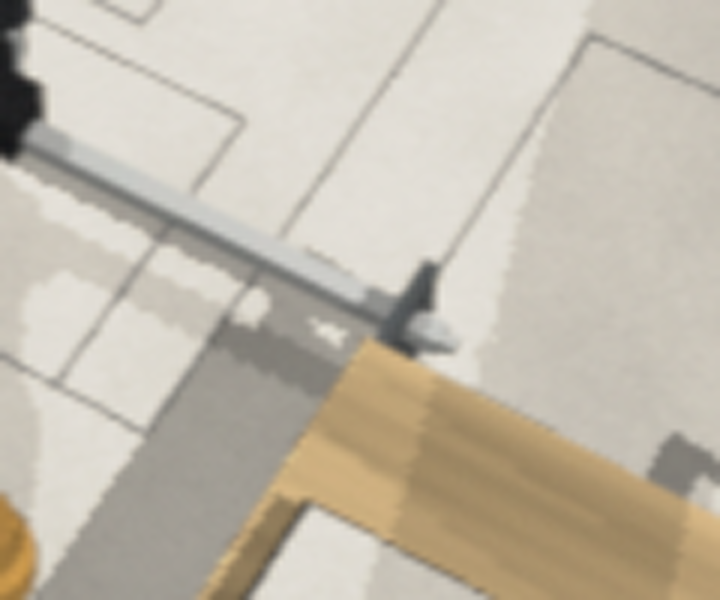

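The tip is through the right eye (picture at 440,335) with no force. I'm advancing along the tubes' front to just before the left eye.

Emit:
carry_out(rows=[1, 0, 0.015, 0, -0.4, 1, 0, 0.03, 0, -0.4, 1, 0, 0.045, 0, -0.4, 1, 0, 0.06, 0, -0.4, 1, 0, 0.075, 0, -0.4, 1, 0, 0.09, 0, -0.4, 1, 0, 0.105, 0, -0.4, 1, 0, 0.112, 0, -0.4, 1, 0, 0.112, 0, -0.4])

```text
time: 42.52
tcp_pos: [597.2, 40.9, -5.3]
eef_rot: [0.002, 1.571, -0.002]
ft_force: [0.4, -0.8, -1.3]
grip_width: 22.7
```

```bash
cat > eye2.py <<'E'
from kp import *
print(st())
for n in('top','scene'):
    p,d,m=cap(n); P=pts(m,d);H=P[...,2]
    for lo,hi in((-5,108),(128,266)):
        reg=(abs(P[...,0]-597)<11)&(P[...,1]>lo)&(P[...,1]<hi)&(H>27)&(H<42); q=P[reg]
        if len(q)>20:
            vx,vy,x0,y0=cv2.fitLine(q[:,:2].astype(np.float32),cv2.DIST_HUBER,0,.01,.01).ravel(); vz=np.polyfit(q[:,1],q[:,2],1)
            mid=[np.round(np.percentile(q[abs(q[:,1]-yy)<10][:,0],[5,95]),1) for yy in(lo+12,(lo+hi)/2,hi-12) if (abs(q[:,1]-yy)<10).sum()>3]
            print(n,len(q),'ang %.2f x@%d %.1f x@%d %.1f'%(np.degrees(np.arctan2(vy,vx)),lo,x0+(lo-y0)*vx/vy,hi,x0+(hi-y0)*vx/vy),'ymax %.1f'%q[:,1].max(),'z',np.polyval(vz,[lo,hi]).round(1),'xspan',mid)
    u,v=proj(m,[597,255,30])[0].astype(int)
    cv2.imwrite('pics/eye2_%s_%d.png'%(n,int(robot.get_obs()['time']*10)),cv2.cvtColor(cv2.resize(p[v-50:v+50,u-60:u+60],None,fx=6,fy=6,interpolation=cv2.INTER_CUBIC),cv2.COLOR_RGB2BGR))
E
python3 eye2.py; ls pics|grep eye2
```

```text
t 42.52 tcp [597.2  40.9  -5.3] jaw-ang -0.2  xax [ 0.  0. -1.] F [ 0.4 -0.8 -1.3] w 22.7 q [-0.3   0.85  0.3   1.81 -0.45  0.55  0.29]
scene 123 ang -89.88 x@-5 600.6 x@108 600.3 ymax 107.8 z [37.2 35.3] xspan [array([592.7, 602.8])]
scene 343 ang -89.20 x@128 600.3 x@266 598.3 ymax 249.1 z [35.7 35.5] xspan [array([593.1, 603.9]), array([591.6, 602.4]), array([594.7, 599.7])]
eye2_scene_426.png
eye2_top_425.png
```

View pics/eye2_scene_426.png

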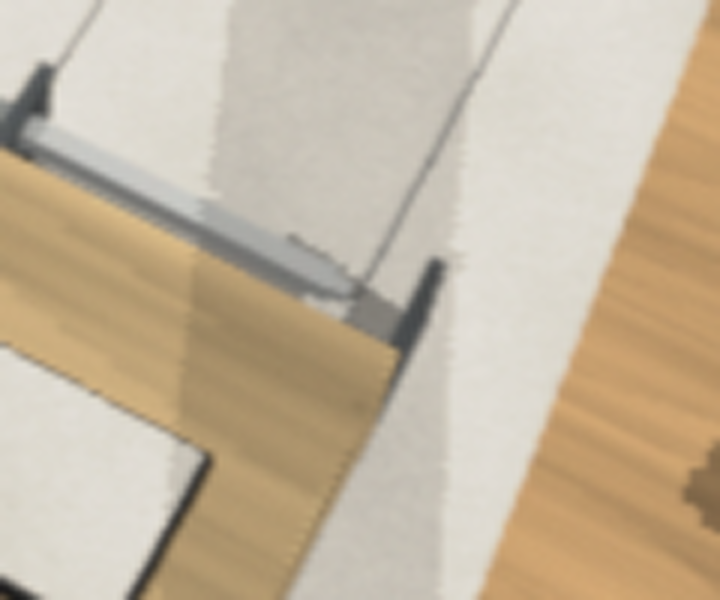

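View pics/eye2_top_425.png

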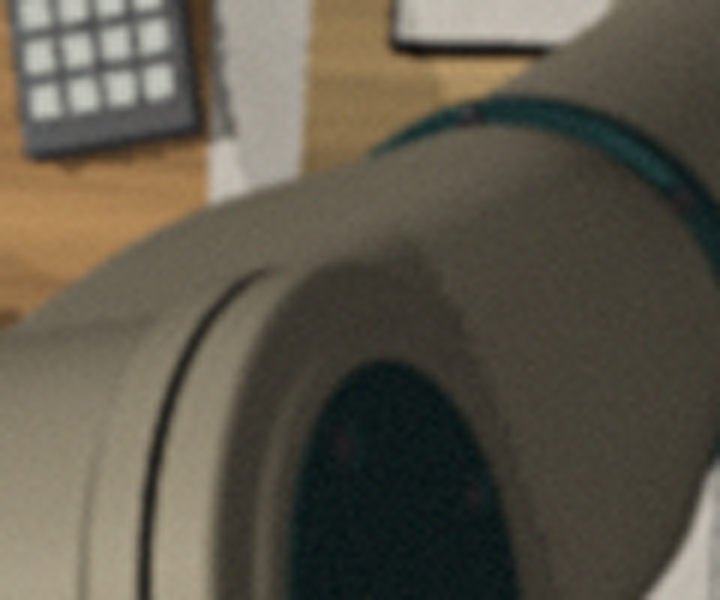

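Emit:
carry_out(rows=[1, 0, 0.01, 0, 0, 1, 0, 0.018, 0, 0, 1, 0, 0.025, 0, 0, 1, 0, 0.032, 0, 0, 1, 0, 0.038, 0, 0, 1, 0, 0.038, 0, 0])

```text
time: 43.38
tcp_pos: [597.2, 79.1, -5.3]
eef_rot: [0.002, 1.571, -0.002]
ft_force: [0.5, -0.0, -1.0]
grip_width: 22.5
```

```bash
python3 eye2.py; ls pics|grep eye2_s
```

```text
t 43.38 tcp [597.2  79.1  -5.3] jaw-ang -0.1  xax [-0.  0. -1.] F [ 0.5 -0.  -1. ] w 22.5 q [-0.37  0.86  0.31  1.8  -0.46  0.56  0.23]
scene 26 ang -16.16 x@-5 974.5 x@108 584.6 ymax 107.7 z [12.9 35.9] xspan [array([591.6, 607.9])]
scene 398 ang -89.81 x@128 599.7 x@266 599.3 ymax 266.0 z [35.8 35.5] xspan [array([592.4, 602.9]), array([593. , 603.1]), array([592.1, 602.8])]
eye2_scene_426.png
eye2_scene_434.png
```

Emit:
carry_out(rows=[1, 0, 0.003, 0, 0, 1, 0, 0.006, 0, 0, 1, 0, 0.009, 0, 0, 1, 0, 0.009, 0, 0])

```text
time: 43.98
tcp_pos: [597.1, 87.8, -5.3]
eef_rot: [0.003, 1.571, -0.002]
ft_force: [-0.3, -0.1, -1.2]
grip_width: 22.6
```

```bash
python3 eye2.py; ls pics|grep eye2_s
```

```text
t 43.98 tcp [597.1  87.8  -5.3] jaw-ang -0.2  xax [-0.  0. -1.] F [-0.3 -0.1 -1.2] w 22.6 q [-0.39  0.86  0.32  1.8  -0.46  0.56  0.22]
scene 396 ang -89.79 x@128 599.8 x@266 599.3 ymax 265.7 z [35.8 35.6] xspan [array([592.5, 603.1]), array([592.6, 603.1]), array([593. , 602.5])]
eye2_scene_426.png
eye2_scene_434.png
eye2_scene_440.png
```

View pics/eye2_scene_434.png

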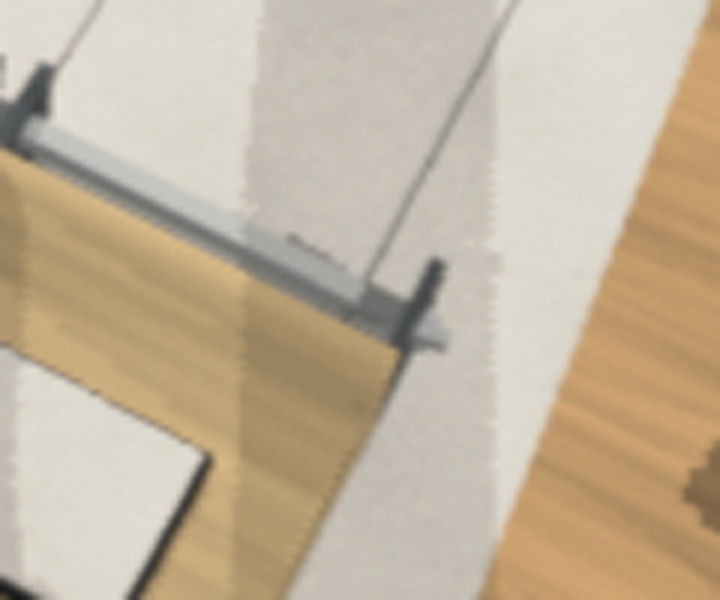

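Through both eyes: the tip is visible beyond the left plate at (435,335). I'll push on until the handle touches.

Emit:
carry_out(rows=[1, 0, 0.0015, 0, 0, 1, 0, 0.0025, 0, 0, 1, 0, 0.0025, 0, 0])

```text
time: 44.45
tcp_pos: [597.2, 89.9, -5.3]
eef_rot: [0.003, 1.571, -0.003]
ft_force: [0.4, -1.3, -1.0]
grip_width: 22.5
```

Emit:
carry_out(rows=[1, 0, 0.0015, 0, 0, 1, 0, 0.0025, 0, 0, 1, 0, 0.0025, 0, 0])

```text
time: 44.82
tcp_pos: [597.2, 90.1, -5.3]
eef_rot: [0.002, 1.571, -0.006]
ft_force: [-0.4, -5.5, -0.4]
grip_width: 22.5
```

Emit:
carry_out(rows=[1, 0, -0.0015, -0.002, 0, 1, 0, -0.0015, -0.0035, 0, 1, 0, -0.0015, -0.0035, 0, 0, 0, -0.0015, -0.0035, 0, 0, 0, -0.0015, -0.0035, 0, 0, 0, -0.0015, -0.0035, 0, 0, 0, -0.0015, 0.03, 0, 0, 0, -0.0015, 0.07, 0, 0, 0, -0.0015, 0.1, 0])

```text
time: 45.95
tcp_pos: [597.6, 91.2, 96.4]
eef_rot: [0.003, 1.57, -0.002]
ft_force: [0.5, -1.0, 0.1]
grip_width: 42.8
```

```bash
python3 - <<'E'
from kp import *
print(st())
p,d,m=cap('wrist','w23.png')
p,d,m=cap('scene'); u,v=proj(m,[597,180,30])[0].astype(int)
cv2.imwrite('pics/s23.png',cv2.cvtColor(cv2.resize(p[v-80:v+70,u-100:u+80],None,fx=4,fy=4,interpolation=cv2.INTER_CUBIC),cv2.COLOR_RGB2BGR))
E
```

```text
t 45.95 tcp [597.6  91.2  96.4] jaw-ang -0.2  xax [ 0.001  0.001 -1.   ] F [ 0.5 -1.   0.1] w 42.8 q [-0.45  0.72  0.41  1.75 -0.39  0.75  0.16]
```

View pics/s23.png

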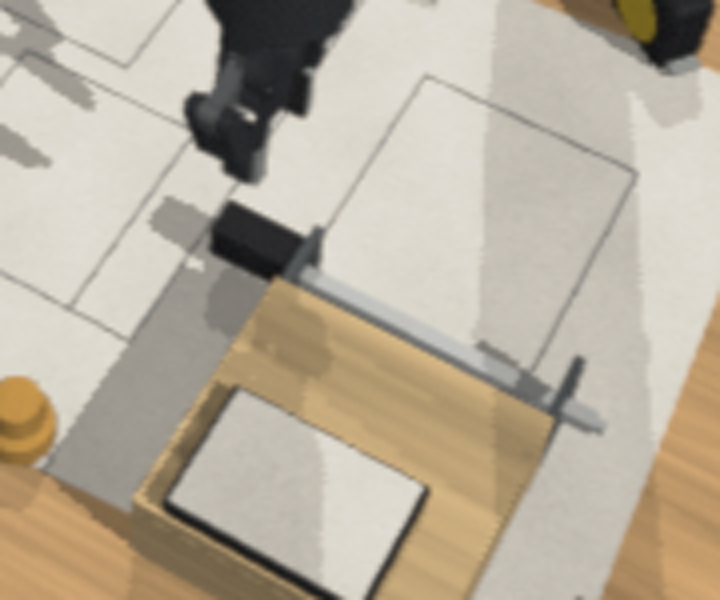

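View pics/w23.png

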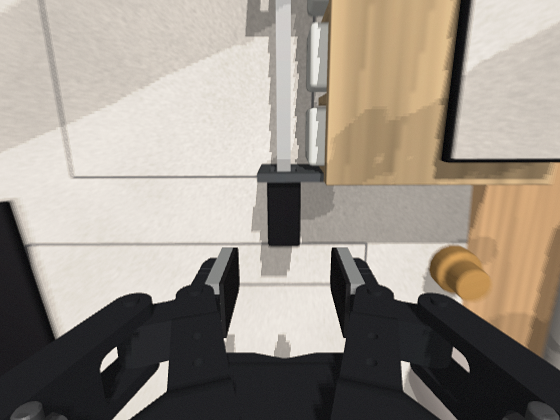

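The handle sits against the right eye and the tip is clearly past the left one; both pictures agree. Next is the square. Before choosing which way to turn, I'll check whether the wrist camera has a physical housing, using the picture from t=32.6 where it would have faced the scene camera.

```bash
python3 - <<'E'
from kp import *
m=robot.camera_model('scene'); uv=proj(m,[[624.5,144.6,159],[558.5,144.6,159]]); print(uv,(uv-[220,180])*[3,2.7])
print(st()); w=robot.camera_model('wrist'); c,_=ray(w,[[280,210]]); print('cam',c)
# fresh square + rail measure
for n in('top','scene'):
    p,d,m=cap(n,n+'24.png'); P=pts(m,d); H=P[...,2];X=P[...,0];Y=P[...,1]
    s=(H>90)&(H<120)&(X>420)&(X<540)&(Y<-300)&(Y>-430); q=P[s]; print(n,'bladetop',len(q),longax(rect(q)[0]),q[:,2].max())
    s=(H>14)&(H<26)&(X>420)&(X<540)&(Y<-300)&(Y>-430); q=P[s]; print('stock',len(q),longax(rect(q)[0]))
    for lo,hi in((-395,-365),(-295,-265)):
        s=(X>545)&(X<606)&(Y>lo)&(Y<hi)&(H>205)&(H<245); q=P[s]; vx,vy,x0,y0=cv2.fitLine(q[:,:2].astype(np.float32),cv2.DIST_HUBER,0,.01,.01).ravel(); vz=np.polyfit(q[:,0],q[:,2],1)
        print('peg',len(q),'ang %.1f'%np.degrees(np.arctan2(vy,vx)),'y@560,585,600',[round(float(y0+(x-x0)*vy/vx),1) for x in(560,585,600)],'xmin %.1f'%q[:,0].min(),'ztop@',np.polyval(vz,[560,585,600]).round(1))
    s=(X>606)&(X<650)&(Y>-440)&(Y<-225)&(H>215)&(H<232); q=P[s]; vx,vy,x0,y0=cv2.fitLine(q[:,:2].astype(np.float32),cv2.DIST_HUBER,0,.01,.01).ravel(); print('bar ang %.1f x@-379 %.1f x@-279 %.1f'%(np.degrees(np.arctan2(vy,vx)),x0+(-379-y0)*vx/vy,x0+(-279-y0)*vx/vy))
E
```

```text
[[321.5727658  262.89163365]
 [336.63900071 239.42649287]] [[304.7182974  223.80741086]
 [349.91700214 160.45153074]]
t 46.05 tcp [599.9  91.3  98.2] jaw-ang -0.2  xax [ 0.007  0.001 -1.   ] F [ 1.  -0.3  0.2] w 42.3 q [-0.45  0.72  0.41  1.75 -0.39  0.75  0.16]
cam [599.32514753 157.94082642 278.78754833]
top bladetop 64 (array([ 487.34762573, -362.15942383]), np.float32(39.27351), np.float32(5.9702835), np.float32(-82.02427)) 114.04071097972667
stock 315 (array([ 487.47866821, -362.32888794]), np.float32(80.012375), np.float32(29.759027), np.float32(-81.635185))
peg 102 ang -3.1 y@560,585,600 [-377.4, -378.7, -379.6] xmin 554.9 ztop@ [232.1 227.  224. ]
peg 82 ang -5.7 y@560,585,600 [-276.5, -279.0, -280.5] xmin 562.3 ztop@ [234.  228.8 225.6]
bar ang 86.2 x@-379 621.5 x@-279 628.2
scene bladetop 78 (array([ 488.03842163, -362.5821228 ]), np.float32(40.148125), np.float32(9.985754), np.float32(-80.56209)) 115.88175851441156
stock 190 (array([ 489.27258301, -362.89370728]), np.float32(79.76433), np.float32(33.79872), np.float32(-81.35031))
peg 80 ang -4.0 y@560,585,600 [-377.4, -379.2, -380.3] xmin 555.1 ztop@ [233.4 228.4 225.3]
peg 73 ang -4.2 y@560,585,600 [-277.1, -278.9, -280.0] xmin 563.3 ztop@ [235.5 229.9 226.5]
bar ang 86.4 x@-379 626.7 x@-279 633.0
```

There is no housing in the picture at that place. Going to the square, blade centre (487.5,-362.3) with its width direction at -81.8°, keeping clear of the peg tips at x≈555.

Emit:
carry_out(rows=[-1, -0.06, -0.01, 0.02, 0, -1, -0.11, -0.05, 0.035, -15, -1, -0.11, -0.453, 0.035, -81.7, -1, -0.11, -0.453, 0.035, -81.7, -1, -0.11, -0.453, 0.035, -81.7, -1, -0.11, -0.453, 0.035, -81.7, -1, -0.11, -0.453, 0.035, -81.7, -1, -0.11, -0.453, 0.035, -81.7, -1, -0.11, -0.453, 0.035, -81.7, -1, -0.11, -0.453, 0.035, -81.7])

```text
time: 47.4
tcp_pos: [485.2, -364.9, 128.1]
eef_rot: [1.106, 1.272, -1.11]
ft_force: [-0.1, 0.6, -0.6]
grip_width: 85.3
```

Emit:
carry_out(rows=[-1, 0, 0, 0, 0, -1, 0, 0, 0, 0])

```text
time: 47.65
tcp_pos: [487.6, -360.2, 129.1]
eef_rot: [1.104, 1.275, -1.102]
ft_force: [-0.1, -1.1, -0.1]
grip_width: 85.6
```

```bash
python3 - <<'E'
from kp import *
print(st())
p,d,m=cap('wrist','w25.png'); P=pts(m,d);H=P[...,2]
s=(H>90)&(H<120)&(abs(P[...,0]-487)<40)&(abs(P[...,1]+362)<40); s[255:]=False; q=P[s]; print(len(q)); 
if len(q)>20: print(longax(rect(q)[0]),np.median(q[:,2]))
E
```

```text
t 47.65 tcp [ 487.6 -360.2  129.1] jaw-ang -81.8  xax [-0.001  0.002 -1.   ] F [-0.1 -1.1 -0.1] w 85.6 q [ 0.14  0.77  0.77  1.72 -0.65  0.93 -0.24]
954
(array([ 487.94863892, -364.17419434]), np.float32(40.11795), np.float32(6.8589606), np.float32(-81.9539)) 110.19648130182044
```

View pics/w25.png

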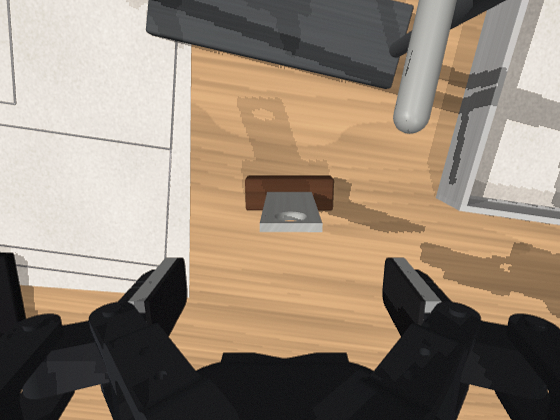

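Emit:
carry_out(rows=[-1, 0, -0.0025, -0.04, 0, -1, 0, -0.0025, -0.07, 0, -1, 0, -0.0025, -0.094, 0, -1, 0, -0.0025, -0.094, 0, -1, 0, -0.0025, -0.094, 0, 1, 0, -0.0025, -0.094, 0, 1, 0, -0.0025, -0.094, 0, 1, 0, -0.0025, -0.094, 0, 1, 0, -0.0025, -0.094, 0, 1, 0, -0.0025, -0.094, 0], force=80)

```text
time: 48.95
tcp_pos: [487.6, -364.8, 36.6]
eef_rot: [1.105, 1.272, -1.104]
ft_force: [-0.7, 2.7, 6.0]
grip_width: 38.6
```

```bash
python3 - <<'E'
from kp import *
print(st())
p,d,m=cap('wrist','w26.png'); p,d,m=cap('scene'); u,v=proj(m,[487,-362,80])[0].astype(int)
cv2.imwrite('pics/s26.png',cv2.cvtColor(cv2.resize(p[v-70:v+50,u-70:u+70],None,fx=5,fy=5,interpolation=cv2.INTER_CUBIC),cv2.COLOR_RGB2BGR))
E
```

```text
t 48.95 tcp [ 487.6 -364.8   36.6] jaw-ang -81.9  xax [ 0.001 -0.    -1.   ] F [-0.7  2.7  6. ] w 38.6 q [ 0.21  0.88  0.67  1.77 -0.77  0.76 -0.15]
```

View pics/w26.png

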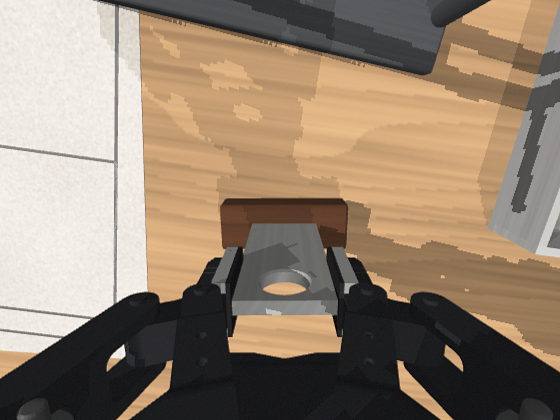

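View pics/s26.png

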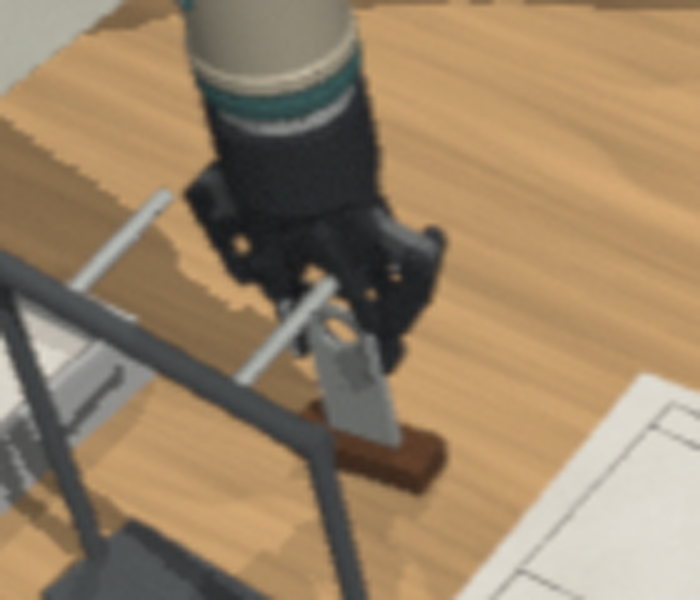

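Emit:
carry_out(rows=[1, 0, 0, 0.04, 0, 1, 0, 0, 0.09, 0, 1, 0, 0, 0.134, -6, 1, 0, 0, 0.134, -12.1, 1, 0, 0, 0.134, -12.1, 1, 0, 0, 0.134, -12.1, 1, 0, 0, 0.134, -12.1])

```text
time: 49.92
tcp_pos: [486.9, -364.5, 169.0]
eef_rot: [1.26, 1.177, -1.26]
ft_force: [0.7, 0.6, -1.8]
grip_width: 38.3
```

```bash
cat > sq.py <<'E'
from kp import *
import sys
def sq(save):
    print(st()); o=robot.get_obs()['tcp_pos']
    p,d,m=cap('wrist',save); P=pts(m,d)
    # top edge of blade seen from wrist: points near TCP between the fingers
    s=(abs(P[...,0]-o[0])<25)&(abs(P[...,1]-o[1])<17)&(P[...,2]>o[2]+20)&(P[...,2]<o[2]+85); q=P[s]
    if len(q)>10: print('wrist blade',len(q),'ztop',np.percentile(q[:,2],[90,97,99]).round(1)); k=q[q[:,2]>np.percentile(q[:,2],97)-3]; print(longax(rect(k)[0]),k.mean(0).round(1))
    p,d,m=cap('scene'); u,v=proj(m,[o[0]+30,o[1],o[2]+50])[0].astype(int)
    cv2.imwrite('pics/s_'+save,cv2.cvtColor(cv2.resize(p[max(0,v-60):v+60,u-70:u+70],None,fx=5,fy=5,interpolation=cv2.INTER_CUBIC),cv2.COLOR_RGB2BGR))
    P=pts(m,d); H=P[...,2]; hsv=cv2.cvtColor(p,cv2.COLOR_RGB2HSV)
    s=(abs(P[...,0]-o[0])<35)&(abs(P[...,1]-o[1])<60)&(P[...,2]<o[2]+5)&(P[...,2]>o[2]-60); q=P[s]; 
    if len(q)>10: print('scene stock+blade',len(q),q.min(0).round(1),q.max(0).round(1),np.median(q,0).round(1))
sq(sys.argv[1])
E
python3 sq.py w27.png
```

```text
t 49.92 tcp [ 486.9 -364.5  169. ] jaw-ang 86.0  xax [-0.001  0.001 -1.   ] F [ 0.7  0.6 -1.8] w 38.3 q [ 0.1   0.75  0.87  1.68 -0.65  1.03 -0.44]
wrist blade 5387 ztop [243.4 243.9 244.2]
(array([ 487.39788818, -364.4692688 ]), np.float32(34.372124), np.float32(7.5392075), np.float32(85.93762)) [ 487.8 -364.5  243.1]
scene stock+blade 405 [ 473.2 -406.2  133.3] [ 505.6 -320.5  173.9] [ 492.6 -354.1  153.6]
```

View pics/w27.png

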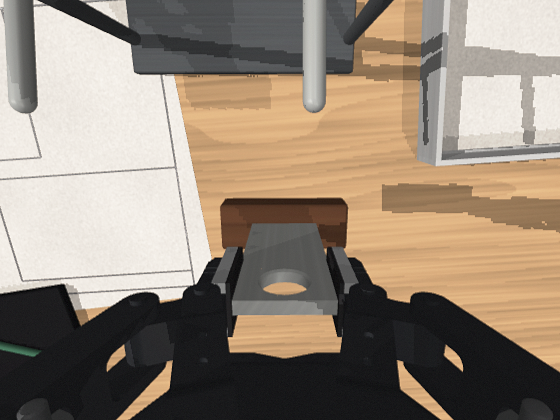

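View pics/s_w27.png

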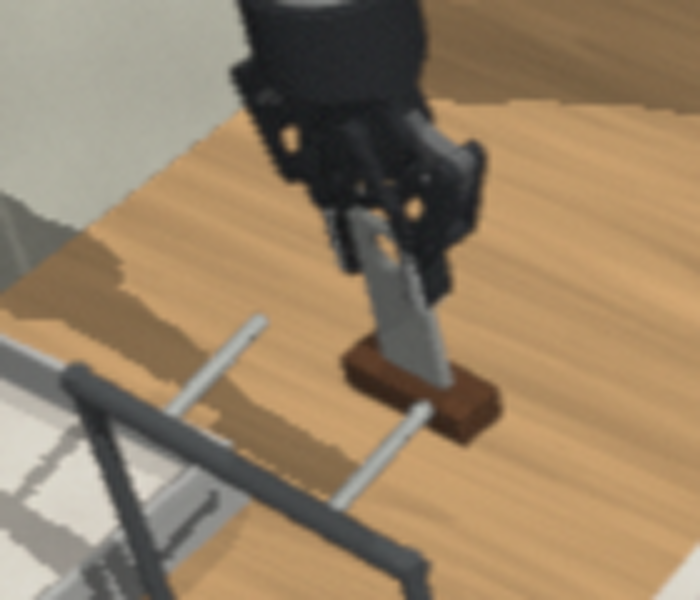

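```bash
python3 - <<'E'
from kp import *
print(st())
p,d,m=cap('wrist'); P=pts(m,d); H=P[...,2]
for lo,hi in((-400,-350),(-300,-250)):
    s=(P[...,0]>545)&(P[...,0]<612)&(P[...,1]>lo)&(P[...,1]<hi)&(H>205)&(H<250); q=P[s]
    if len(q)<50: print('few',len(q)); continue
    vx,vy,x0,y0=cv2.fitLine(q[:,:2].astype(np.float32),cv2.DIST_HUBER,0,.01,.01).ravel(); vz=np.polyfit(q[:,0],q[:,2],1)
    print(len(q),'ang %.1f'%np.degrees(np.arctan2(vy,vx)),'y@525,555,585',[round(float(y0+(x-x0)*vy/vx),1) for x in(525,555,585)],q.min(0).round(1),q.max(0).round(1),'z',np.polyval(vz,[560,585]).round(1))
E
```

```text
t 50.02 tcp [ 486.9 -364.7  169.2] jaw-ang 86.0  xax [-0.001  0.    -1.   ] F [-0.2 -0.1 -2.6] w 38.5 q [ 0.1   0.75  0.87  1.68 -0.65  1.03 -0.45]
2594 ang -4.0 y@525,555,585 [-376.9, -379.0, -381.2] [ 555.  -385.7  223.8] [ 591.3 -375.7  235.9] z [233.5 228.4]
3282 ang -4.4 y@525,555,585 [-279.0, -281.3, -283.6] [ 561.6 -287.2  220.4] [ 598.7 -276.4  236.5] z [234.3 229.2]
```

Emit:
carry_out(rows=[1, 0.03, -0.012, 0, 0, 1, 0.045, -0.0125, 0, 0, 1, 0.055, -0.0132, 0, 0, 1, 0.055, -0.0132, 0, 0, 1, 0.055, -0.0132, 0, 0])

```text
time: 50.7
tcp_pos: [541.3, -378.1, 169.7]
eef_rot: [1.261, 1.175, -1.262]
ft_force: [0.5, -0.4, -1.3]
grip_width: 38.5
```

```bash
python3 sq.py w28.png
```

```text
t 50.70 tcp [ 541.3 -378.1  169.7] jaw-ang 85.9  xax [-0.001  0.    -1.   ] F [ 0.5 -0.4 -1.3] w 38.5 q [ 0.12  0.82  0.86  1.53 -0.66  1.11 -0.52]
wrist blade 5640 ztop [244.  244.5 244.8]
(array([ 541.80749512, -378.09396362]), np.float32(34.398678), np.float32(7.414307), np.float32(85.82733)) [ 542.2 -378.1  243.7]
scene stock+blade 368 [ 525.4 -419.2  133.8] [ 560.7 -335.   174.6] [ 547.4 -371.5  154.2]
```

View pics/w28.png

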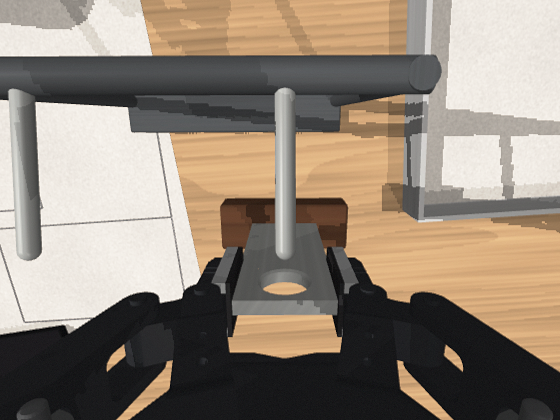

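View pics/s_w28.png

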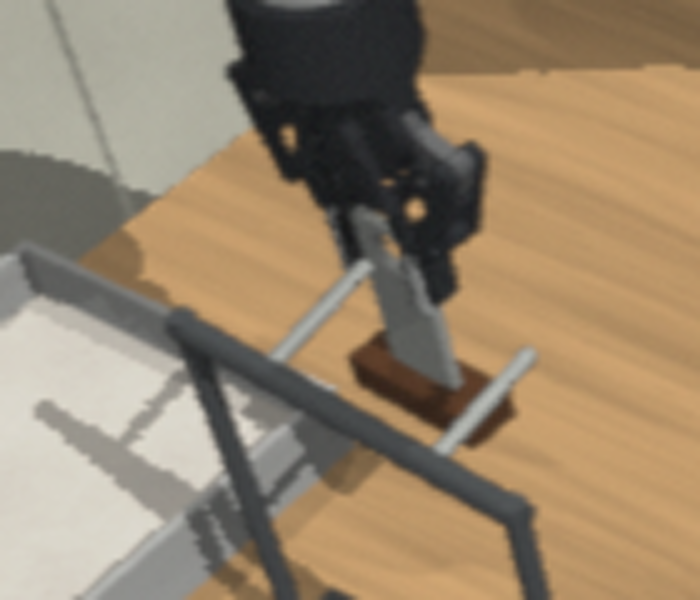

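The peg (column 285) is in line with the hole (column 285) and the heights match (hole ≈229, peg tip axis ≈230). Advancing along the peg.

Emit:
carry_out(rows=[1, 0.008, -0.0006, 0, 0, 1, 0.016, -0.0012, 0, 0, 1, 0.024, -0.0018, -0.0015, 0, 1, 0.024, -0.0018, -0.0015, 0])

```text
time: 51.3
tcp_pos: [567.1, -379.4, 167.7]
eef_rot: [1.26, 1.176, -1.26]
ft_force: [-0.7, -0.4, -2.2]
grip_width: 38.8
```

```bash
python3 sq.py w29.png
```

```text
t 51.30 tcp [ 567.1 -379.4  167.7] jaw-ang 86.1  xax [-0.  0. -1.] F [-0.7 -0.4 -2.2] w 38.8 q [ 0.12  0.85  0.85  1.46 -0.67  1.14 -0.55]
wrist blade 6009 ztop [242.  242.6 242.9]
(array([ 567.4765625 , -379.40774536]), np.float32(34.394577), np.float32(7.3418922), np.float32(86.13486)) [ 567.9 -379.5  241.7]
scene stock+blade 220 [ 552.8 -418.6  135.6] [ 578.1 -336.9  172.4] [ 568.4 -368.1  153.8]
```

View pics/w29.png

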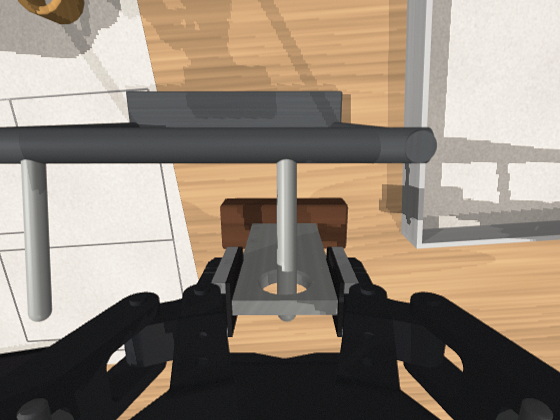

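View pics/s_w29.png

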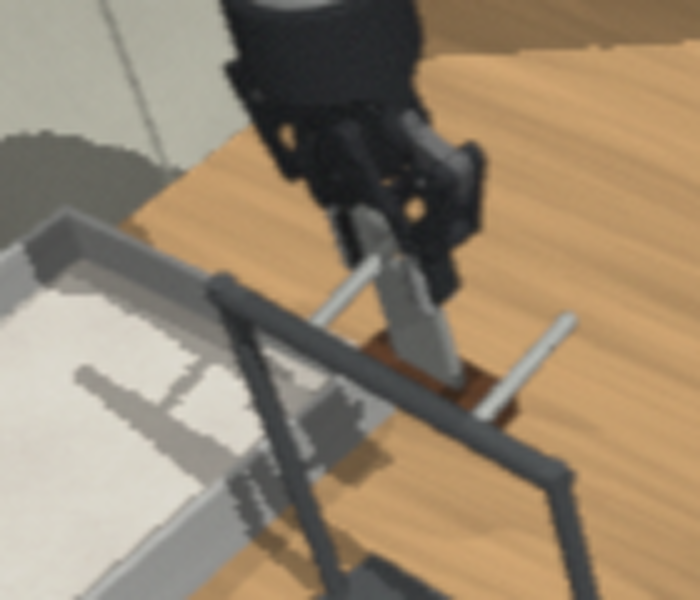

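The peg is through the hole, its tip showing behind the blade at (287,317). Moving further on and then lowering.

Emit:
carry_out(rows=[1, 0.007, -0.0005, -0.0015, 0, 1, 0.014, -0.001, -0.003, 0, 1, 0.02, -0.0015, -0.0045, 0, 1, 0.02, -0.0015, -0.0065, 0, 1, 0.02, -0.0015, -0.008, 0, 1, 0.02, -0.0015, -0.009, 0, 1, 0.02, -0.0015, -0.009, 0])

```text
time: 52.28
tcp_pos: [586.1, -381.3, 159.7]
eef_rot: [1.261, 1.175, -1.261]
ft_force: [-1.5, 0.9, 1.5]
grip_width: 38.3
```

```bash
python3 sq.py w30.png
```

```text
t 52.27 tcp [ 586.1 -381.3  159.7] jaw-ang 86.0  xax [ 0. -0. -1.] F [-1.5  0.9  1.5] w 38.3 q [ 0.13  0.88  0.84  1.41 -0.68  1.15 -0.58]
wrist blade 6725 ztop [234.  234.5 234.8]
(array([ 576.9074707 , -380.87738037]), np.float32(34.221725), np.float32(26.699148), np.float32(87.10867)) [ 583.8 -381.1  233.5]
scene stock+blade 290 [ 581.9 -432.4  100.7] [ 621.  -339.6  163.9] [ 599.3 -379.9  142.3]
```

Emit:
carry_out(rows=[0.1, 0, 0, -0.001, 0, -0.25, 0, 0, -0.001, 0, -0.25, 0, 0, -0.001, 0, -0.25, 0, 0, -0.001, 0])

```text
time: 52.88
tcp_pos: [586.2, -381.3, 157.9]
eef_rot: [1.26, 1.175, -1.261]
ft_force: [0.0, -0.3, 0.2]
grip_width: 53.4
```

```bash
python3 sq.py w31.png
```

```text
t 52.88 tcp [ 586.2 -381.3  157.9] jaw-ang 86.0  xax [-0. -0. -1.] F [ 0.  -0.3  0.2] w 53.4 q [ 0.13  0.88  0.84  1.41 -0.68  1.15 -0.57]
wrist blade 6706 ztop [233.9 234.4 234.7]
(array([ 577.70819092, -380.51092529]), np.float32(34.24261), np.float32(25.77097), np.float32(85.97476)) [ 584.8 -381.2  233.5]
scene stock+blade 259 [ 569.6 -432.    99.7] [ 621.1 -339.8  161.5] [ 596.1 -378.4  141.3]
```

View pics/w31.png

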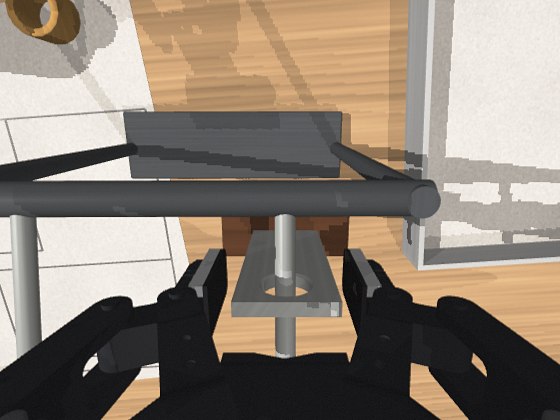

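View pics/s_w31.png

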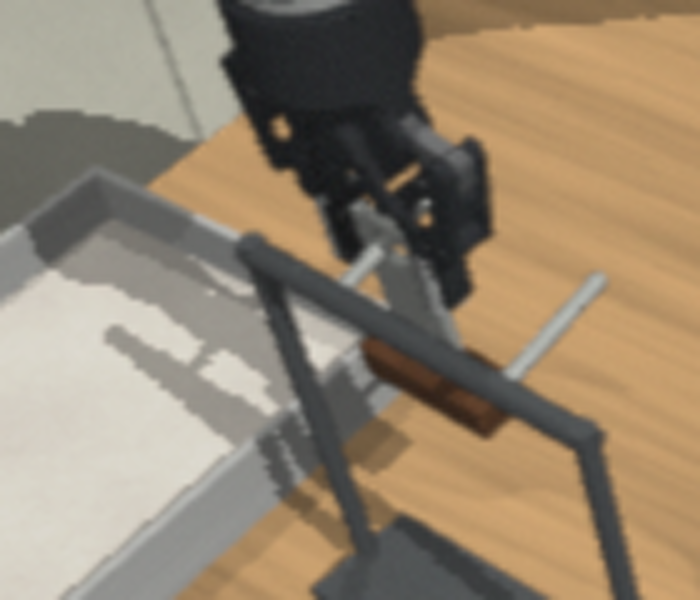

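The square hangs free between the opened fingers. Now straight up, then back.

Emit:
carry_out(rows=[-0.25, 0, 0, 0.03, 0, -0.25, 0, 0, 0.07, 0, -0.25, 0, 0, 0.11, 0, -0.25, 0, 0, 0.13, 0, -0.25, -0.06, 0.05, 0.13, 0, -0.25, -0.12, 0.1, 0.13, 0, -0.25, -0.15, 0.15, 0.13, 0, -0.25, -0.15, 0.2, 0.13, 0, -0.25, -0.15, 0.2, 0.13, 0])

```text
time: 54.1
tcp_pos: [435.9, -176.1, 287.8]
eef_rot: [1.259, 1.182, -1.254]
ft_force: [0.6, -1.0, 0.2]
grip_width: 53.5
```

```bash
python3 - <<'E'
from kp import *
print(st())
for n in('top','scene'):
    p,d,m=cap(n,n+'32.png'); P=pts(m,d);H=P[...,2];X=P[...,0];Y=P[...,1]
    s=(X>555)&(X<640)&(Y<-355)&(Y>-402)&(H>229.5)&(H<245); q=P[s]; print(n,'blade top',len(q),q.min(0).round(1),q.max(0).round(1),np.median(q,0).round(1)) if len(q) else 0
    s=(X>560)&(X<605)&(Y<-330)&(Y>-430)&(H>100)&(H<160); q=P[s]; print('stock',len(q),q.min(0).round(1),q.max(0).round(1)) if len(q) else 0
    for y in(144.5,196.5,248.5):
        s=(X>600)&(X<622)&(abs(Y-y)<18)&(H>33)&(H<46); q=P[s]; print('tube end',len(q), q[:,0].min().round(1)) if len(q) else 0
    s=(abs(X-597)<14)&(Y>282)&(Y<310)&(H>12)&(H<45); q=P[s]; print('tip',len(q),q.max(0).round(1)) if len(q) else 0
    s=(abs(X-597)<20)&(Y>50)&(Y<114)&(H>30)&(H<60); q=P[s]; print('handle',len(q),q.min(0).round(1),q.max(0).round(1)) if len(q) else 0
E
```

```text
t 54.10 tcp [ 435.9 -176.1  287.8] jaw-ang 86.4  xax [-0.     0.004 -1.   ] F [ 0.6 -1.   0.2] w 53.5 q [-0.43  0.43  1.1   1.88 -0.44  1.1  -0.8 ]
tube end 54 614.1
tube end 52 613.7
tube end 45 614.5
tip 28 [601.8 300.9  31.5]
handle 210 [584.3  65.6  30.2] [608.7 113.8  50.2]
scene blade top 81 [ 556.2 -398.8  229.8] [ 592.5 -360.2  237.9] [ 585.8 -378.5  233.9]
stock 235 [ 570.1 -422.6  124.6] [ 602.6 -338.1  149.4]
tube end 7 600.9
tube end 10 600.5
tube end 10 600.4
tip 45 [603.8 298.6  35.4]
handle 263 [584.2  64.6  30.2] [611.3 113.   52.4]
```

View pics/scene32.png

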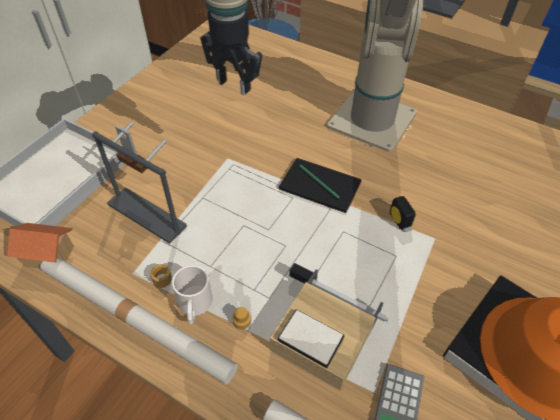

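View pics/top32.png

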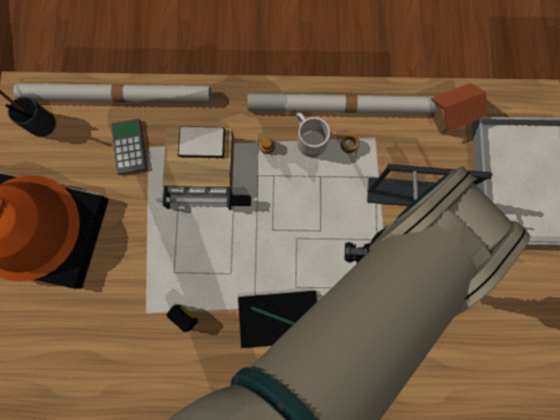

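The scene view shows the rod through both eyes (handle at 302,272, tip at 385,317), the square hanging on the right peg (130,150), and the mug, tape and fittings in place. The top view shows the three tube ends level at x≈614. No second square is visible in any view. Handing in.

```bash
python3 - <<'E'
from h import *
print(robot.sign_off()); print(robot.get_obs()['time'])
E
```

```text
the job is handed in; nothing more can be done
None
the job is handed in; nothing more can be done
```

I finished the job and handed it in at about 54 s of the 210 s limit; sign-off reports no verdict.

**What I did**
- **Tubes:** All three went lengthwise into bays of their own. I pushed each with shut fingers until I felt the back wall (5–6 N).
- **Keeper rod:** It went through both eyes until the handle met the right eye (5.5 N), and then I released it.
- **Square:** I found one square on the desk, in no view a second. It hangs on the right peg by its hole, and the arm was clear when I handed in.

**Last checks**
- **Tubes:** Their ends are level at x ≈ 614 mm, about 10 mm out from the shelf front as they should be.
- **Keeper rod:** The tip is at y ≈ 300 mm, over 20 mm past the left eye. The handle runs from y ≈ 65 to 114 mm, touching the right eye.
- **Square:** The blade is centred on the peg within about 1 mm and the square hangs upright.
- **Other items:** The mug, tape measure and brass fittings look unmoved in the pictures; I did not measure them.

**What went wrong or disagreed**
- **Tool point:** The real finger ends sit about 37 mm above the reported TCP. My first three grasps closed on empty air because of this, and I then calibrated the height by pressing on a tube top (up to 56 N at the wrist).
- **Knocked tube:** The third tube had been knocked about 45 mm before I reached it, so I measured it again before gripping.
- **Camera offsets:** The wrist camera differed from the two fixed cameras by about 2 mm sideways, within its stated calibration.

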